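# Pack the spent row into the take-away rack in reverse order

## Robot

A 6-joint arm with a two-finger parallel gripper is mounted at the origin on the work surface. World frame = base frame: x ahead of the robot, y to its left, z up, the work surface at z = 0. Lengths are in m, angles in rad, forces in N, time in s.
With the tool pointing down it reaches from about 0.375 to 0.9 m from the base axis. Payload 3.1 kg.
Tool frame: the origin (TCP) lies at the very end of the fingers, on their centre line; the grasp point (between the pads) lies 19 mm behind it (tcp_to_grasp is the distance from the TCP to the grasp point, in m); z points along the fingers, y is the direction in which the jaws open and shut (so a half turn about z gives the same grasp; the last joint's range is limited). The gripper opens to 85 mm and grips with 20 to 120 N. Pads are 22 mm wide; open, the fingers measure 114 mm over their backs; the gripper's body (76 mm by 85 mm) begins 54 mm behind the grasp point. The pads swing forward as they close: fully open they stand 13 mm farther back than shut.
Start: joints at [-1.383, 0.527, 1.433, -0, 1.181, -0.178], TCP at [0.224, -0.584, 0.201] pointing down, gripper open.
Joint ranges: [-3.08, 3.08], [-0.75, 2.2], [0.22, 2.44], [-1.43, 4.57], [0, 2.65], [-2.85, 2.85]. Speed limits (rad/s): [2.79, 2.79, 3.14, 3.14, 3.14, 3.14].

## Interface

Orientations are given as a unit quaternion [x, y, z, w].
In Python, from station import sense, snapshot, camera_info, sign_off, tcp_to_grasp gives the robot as it stands.
- The arm moves only by the shell command python3 -m inch 'ROWS' [FORCE]. ROWS is JSON, a list of rows, each a list of 3 entries, a list of its own where there are three numbers: the closure, from -1 (fully open) to 1 (shut), so that 0 is half open, then the shift along the tool's x, y, z normalised to -1 to 1, where 1 is 10 cm, then the turn, a rotation vector about the tool's x, y, z normalised to -1 to 1, where 1 is 360 degrees. In form: [[jaw, [dx, dy, dz], [ax, ay, az]], ...]. A call has 1 to 20 rows; each row is the pose to reach, as a shift and turn from the pose commanded when the call began, along the tool's axes at that moment, turning the shorter way round; what a row does not reach only later rows make up. A row lasts 1/10 s, in which the tool goes at most 50 mm and 8.59 degrees, less where a joint would pass 70% of its speed; a pose out of reach is approached as far as the arm can. A call with a number of a shift or a turn outside -1 to 1 is refused whole. A call with a gripper value outside its range is refused whole. The fingers move at their own pace and stop on an object; FORCE is the grip in N (left out, the last holds). Time passes only in rows, so rows that repeat a pose let the fingers close. It gives the time, the measured TCP pose, the force and the opening at its end, in the units of the state.
- sense(): the state, without advancing time (a new reading comes with each control period).
- snapshot(name): name is "side" or "top"; returns (picture, depth): 384x512x3 uint8, blue, green, red; 384x512 float32, m along the optical axis (not along the pixel's ray), 0 where there is no reading.
- camera_info(name): a dict with "K" (3x3 intrinsics, pixels), "dist" ([k1, k2, p1, p2, k3] as OpenCV has them; the pictures are not rectified), "origin" and "orientation" of the camera in the world. Camera axes: x right, y down, z forward; pixel columns grow to the right and rows downward; lengths in m; the calibration is good to about 2 mm. A picture is of the moment at which its call begins. camera_info takes no time and is no camera call.
- sign_off(): hands the job in, once; it reports no verdict.
The state is a dict: "t": time; "q": joint angles; "qd": joint speeds; "tau": joint torques, N m; "tcp_pos": TCP position; "tool_rot": TCP orientation; "force": force on the tool from outside, world axes, zero at the start; "ft_torque": the same for the moment, N m; "finger_gap": opening from 0.0 (shut) to 1.0 (fully open).
Only numpy, scipy, OpenCV 4.12 (cv2) and the standard library are available. Lean on these libraries where they do the work, as an engineer would, in place of code of your own. Each camera call takes 0.05 s, during which the arm holds its last target.

## Task

Lower the drilled plywood plate over the four posts of the dark wooden rack so that it lies fully down on them, before moving anything else. Then move the four spent things from the row of cork pads into the rack in reverse order, one standing upright on the base in each opening: the thing nearest the robot goes into the opening farthest from the robot, the second nearest into the second farthest, and so on. Let nothing fall over on the way.

Things in the scene. Friction and masses are not known exactly. Their poses are not given: they have to be found in the camera images.
- plate_grip (a point): Loose plywood plate 292 x 84 x 8 mm (0.13 kg), flat; same either way round. Openings 48 (x) by 56 mm (y) at x +-36, +-96; 16 mm holes at x +-133, y +-26 mm. In its middle a grip block, 20 (x) by 32 mm (y), top 42 mm above the underside. Point: in the grip block, on the plate's centre, 28 mm above the underside. x along the plate, z up.
- rack: Fixed dark wood rack: base 292 x 84 x 6 mm; four posts 8 mm thick at x +-133, y +-26 mm, tips tapered, tops 30 mm above the table, with shoulders 10 mm above it. The plate rests on the shoulders (its top then at 18 mm); things stand on the base (6 mm) in the plate's openings. Origin: centre of the base's underside. x along the rack, away from the robot (within 0.25 rad of table x), z up.
- cell_mid (a point): Loose spent C cell upright on a cork pad: 26 mm across, 50 mm tall, dark grey, copper band at the top. Point: its centre, half-way up; z up. Grip 10 to 15 mm above the centre, so that the fingers clear the plate in the rack. (The three like cells on the black saucer are fixed and no part of the job.)
- jar_mid (a point): Loose blue screw-top plastic jar upright on a cork pad: 36 mm across, 52 mm tall with its lid. Point: its centre, half-way up; z up. Grip 10 to 15 mm above the centre, so that the fingers clear the plate in the rack.
- bulb_mid (a point): Loose tubular LED bulb upright on a cork pad, standing on its white tube end, screw cap up: 80 mm tall; tube 28 mm across up to 56 mm height, above it a narrower collar and the thin metal cap. Point: on its axis, 40 mm above its foot; z up. Grip at or a little above this point.
- block_mid (a point): Loose block battery upright on a cork pad: 26 (x) by 17 (y) by 48 mm tall, dark grey, steel top with two snap contacts. Point: its centre, half-way up; z up; x within 0.3 rad of the row's direction. Grip across the 17 mm, 10 to 15 mm above the centre, so that the fingers clear the plate in the rack.
- pad_cell: Fixed round cork pad, 44 mm across, 3 mm thick, where the C cell stands at the start. The four pads are alike and never move: a straight row, 60 mm apart, on a low board 8 mm thick. Origin: centre of its underside, 8 mm above the table (top at 11 mm). x along the row, away from the robot (within 0.25 rad of table x), z up.
- pad_jar: Fixed round cork pad, 44 mm across, 3 mm thick, where the jar stands at the start. The four pads are alike and never move: a straight row, 60 mm apart, on a low board 8 mm thick. Origin: centre of its underside, 8 mm above the table (top at 11 mm). x along the row, away from the robot (within 0.25 rad of table x), z up.
- pad_bulb: Fixed round cork pad, 44 mm across, 3 mm thick, where the bulb stands at the start. The four pads are alike and never move: a straight row, 60 mm apart, on a low board 8 mm thick. Origin: centre of its underside, 8 mm above the table (top at 11 mm). x along the row, away from the robot (within 0.25 rad of table x), z up.
- pad_block: Fixed round cork pad, 44 mm across, 3 mm thick, where the block battery stands at the start. The four pads are alike and never move: a straight row, 60 mm apart, on a low board 8 mm thick. Origin: centre of its underside, 8 mm above the table (top at 11 mm). x along the row, away from the robot (within 0.25 rad of table x), z up.
Mind the look-alikes: they are no part of the job. What is shaped like the part that bears jar_mid but pink or red is not meant. What is shaped like the part that bears block_mid but yellow is not meant.

How it is judged:
On the way:
1. the plate lies down over all four posts while the four things still stand on their pads (x of plate_grip in the frame of rack between -0.008 and 0.008 m and y of plate_grip in the frame of rack between -0.008 and 0.008 m and z of plate_grip in the frame of rack between 0.035 and 0.041 m and angle between the x axis of plate_grip and the x axis of rack, either way round below 0.08 rad and angle between plate_grip's own z axis and vertical below 0.05 rad and horizontal distance between cell_mid and pad_cell below 0.025 m and horizontal distance between jar_mid and pad_jar below 0.025 m and horizontal distance between bulb_mid and pad_bulb below 0.025 m and horizontal distance between block_mid and pad_block below 0.025 m), for 0.2 s.
At the end, for the whole second after the job is handed in: Plate on the rack's shoulders (3 mm in height, 8 mm sideways); each thing upright (0.12 rad), at rest on the rack's base (5 mm) in the opening that mirrors its place in the row (centre within 20 mm along, 24 mm across): nearest in the farthest opening, and so on (x of plate_grip in the frame of rack between -0.008 and 0.008 m and y of plate_grip in the frame of rack between -0.008 and 0.008 m and z of plate_grip in the frame of rack between 0.035 and 0.041 m and angle between the x axis of plate_grip and the x axis of rack, either way round below 0.08 rad and angle between plate_grip's own z axis and vertical below 0.05 rad and linear speed of each of plate, cell, jar, bulb, block below 0.02 m/s and (((x of pad_cell in the frame of pad_jar below -0.15 m or x of pad_cell in the frame of pad_bulb below -0.15 m or x of pad_cell in the frame of pad_block below -0.15 m) and x of cell_mid in the frame of rack between 0.076 and 0.116 m) or ((x of pad_cell in the frame of pad_jar below -0.09 m or x of pad_cell in the frame of pad_bulb below -0.09 m or x of pad_cell in the frame of pad_block below -0.09 m) and (x of pad_cell in the frame of pad_jar above 0.03 m or x of pad_cell in the frame of pad_bulb above 0.03 m or x of pad_cell in the frame of pad_block above 0.03 m) and x of cell_mid in the frame of rack between 0.016 and 0.056 m) or ((x of pad_cell in the frame of pad_jar above 0.09 m or x of pad_cell in the frame of pad_bulb above 0.09 m or x of pad_cell in the frame of pad_block above 0.09 m) and (x of pad_cell in the frame of pad_jar below -0.03 m or x of pad_cell in the frame of pad_bulb below -0.03 m or x of pad_cell in the frame of pad_block below -0.03 m) and x of cell_mid in the frame of rack between -0.056 and -0.016 m) or ((x of pad_cell in the frame of pad_jar above 0.15 m or x of pad_cell in the frame of pad_bulb above 0.15 m or x of pad_cell in the frame of pad_block above 0.15 m) and x of cell_mid in the frame of rack between -0.116 and -0.076 m)) and y of cell_mid in the frame of rack between -0.024 and 0.024 m and z of cell_mid in the frame of rack between 0.026 and 0.036 m and angle between each of cell_mid, jar_mid, bulb_mid, block_mid's own z axis and vertical below 0.12 rad and (((x of pad_jar in the frame of pad_cell below -0.15 m or x of pad_jar in the frame of pad_bulb below -0.15 m or x of pad_jar in the frame of pad_block below -0.15 m) and x of jar_mid in the frame of rack between 0.076 and 0.116 m) or ((x of pad_jar in the frame of pad_cell below -0.09 m or x of pad_jar in the frame of pad_bulb below -0.09 m or x of pad_jar in the frame of pad_block below -0.09 m) and (x of pad_jar in the frame of pad_cell above 0.03 m or x of pad_jar in the frame of pad_bulb above 0.03 m or x of pad_jar in the frame of pad_block above 0.03 m) and x of jar_mid in the frame of rack between 0.016 and 0.056 m) or ((x of pad_jar in the frame of pad_cell above 0.09 m or x of pad_jar in the frame of pad_bulb above 0.09 m or x of pad_jar in the frame of pad_block above 0.09 m) and (x of pad_jar in the frame of pad_cell below -0.03 m or x of pad_jar in the frame of pad_bulb below -0.03 m or x of pad_jar in the frame of pad_block below -0.03 m) and x of jar_mid in the frame of rack between -0.056 and -0.016 m) or ((x of pad_jar in the frame of pad_cell above 0.15 m or x of pad_jar in the frame of pad_bulb above 0.15 m or x of pad_jar in the frame of pad_block above 0.15 m) and x of jar_mid in the frame of rack between -0.116 and -0.076 m)) and y of jar_mid in the frame of rack between -0.024 and 0.024 m and z of jar_mid in the frame of rack between 0.027 and 0.037 m and (((x of pad_bulb in the frame of pad_cell below -0.15 m or x of pad_bulb in the frame of pad_jar below -0.15 m or x of pad_bulb in the frame of pad_block below -0.15 m) and x of bulb_mid in the frame of rack between 0.076 and 0.116 m) or ((x of pad_bulb in the frame of pad_cell below -0.09 m or x of pad_bulb in the frame of pad_jar below -0.09 m or x of pad_bulb in the frame of pad_block below -0.09 m) and (x of pad_bulb in the frame of pad_cell above 0.03 m or x of pad_bulb in the frame of pad_jar above 0.03 m or x of pad_bulb in the frame of pad_block above 0.03 m) and x of bulb_mid in the frame of rack between 0.016 and 0.056 m) or ((x of pad_bulb in the frame of pad_cell above 0.09 m or x of pad_bulb in the frame of pad_jar above 0.09 m or x of pad_bulb in the frame of pad_block above 0.09 m) and (x of pad_bulb in the frame of pad_cell below -0.03 m or x of pad_bulb in the frame of pad_jar below -0.03 m or x of pad_bulb in the frame of pad_block below -0.03 m) and x of bulb_mid in the frame of rack between -0.056 and -0.016 m) or ((x of pad_bulb in the frame of pad_cell above 0.15 m or x of pad_bulb in the frame of pad_jar above 0.15 m or x of pad_bulb in the frame of pad_block above 0.15 m) and x of bulb_mid in the frame of rack between -0.116 and -0.076 m)) and y of bulb_mid in the frame of rack between -0.024 and 0.024 m and z of bulb_mid in the frame of rack between 0.041 and 0.051 m and (((x of pad_block in the frame of pad_cell below -0.15 m or x of pad_block in the frame of pad_jar below -0.15 m or x of pad_block in the frame of pad_bulb below -0.15 m) and x of block_mid in the frame of rack between 0.076 and 0.116 m) or ((x of pad_block in the frame of pad_cell below -0.09 m or x of pad_block in the frame of pad_jar below -0.09 m or x of pad_block in the frame of pad_bulb below -0.09 m) and (x of pad_block in the frame of pad_cell above 0.03 m or x of pad_block in the frame of pad_jar above 0.03 m or x of pad_block in the frame of pad_bulb above 0.03 m) and x of block_mid in the frame of rack between 0.016 and 0.056 m) or ((x of pad_block in the frame of pad_cell above 0.09 m or x of pad_block in the frame of pad_jar above 0.09 m or x of pad_block in the frame of pad_bulb above 0.09 m) and (x of pad_block in the frame of pad_cell below -0.03 m or x of pad_block in the frame of pad_jar below -0.03 m or x of pad_block in the frame of pad_bulb below -0.03 m) and x of block_mid in the frame of rack between -0.056 and -0.016 m) or ((x of pad_block in the frame of pad_cell above 0.15 m or x of pad_block in the frame of pad_jar above 0.15 m or x of pad_block in the frame of pad_bulb above 0.15 m) and x of block_mid in the frame of rack between -0.116 and -0.076 m)) and y of block_mid in the frame of rack between -0.024 and 0.024 m and z of block_mid in the frame of rack between 0.025 and 0.035 m); the robot touches nothing.
It fails at once if one of the four things falls over (leans more than 0.9 rad) (angle between any of cell_mid, jar_mid, bulb_mid, block_mid's own z axis and vertical above 0.9 rad).
It also fails if it takes over 131 s, if anything falls off the work surface, if the arm or the gripper's body presses on something with over 40 N, if the wrist force passes 120 N, or if a joint passes its speed limit or range.

## Working session

There is one attempt and no reset: what is moved stays moved. The work goes in short steps, Python scripts to look and compute and a shell command to move; the robot and the scene stay as the last step left them, time stands still between calls to the robot, and variables do not carry over. Pictures are saved under pics/ and viewed, and the job is handed in when it is done.

```bash
ls; mkdir -p pics; cat > h.py <<'E'
import numpy as np, cv2
from scipy.spatial.transform import Rotation as R
from station import *
def cam(n):
    c=camera_info(n); return np.array(c["K"]),np.array(c["dist"],float),np.array(c["origin"]),R.from_quat(c["orientation"]).as_matrix()
def shot(n,f):
    p,d=snapshot(n); cv2.imwrite(f"pics/{f}.png",p); np.save(f"pics/{f}.npy",d); return p,d
def ray(n,u,v):
    K,D,o,M=cam(n); a=cv2.undistortPoints(np.array([[[u,v]]],float),K,D)[0,0]
    return o,M@np.array([a[0],a[1],1.])
def atz(n,u,v,z):
    o,r=ray(n,u,v); return o+r*(z-o[2])/r[2]
def bydepth(n,f,u,v):
    d=np.load(f"pics/{f}.npy")[int(round(v)),int(round(u))]; o,r=ray(n,u,v); return o+r*d
def proj(n,P):
    K,D,o,M=cam(n); q=(np.atleast_2d(P)-o)@M
    return cv2.projectPoints(q,np.zeros(3),np.zeros(3),K,D)[0][:,0]
def cloud(n,d):
    K,D,o,M=cam(n); h,w=d.shape; uv=np.stack(np.meshgrid(np.arange(w),np.arange(h)),-1).reshape(-1,1,2).astype(float)
    a=cv2.undistortPoints(uv,K,D)[:,0]; r=np.c_[a,np.ones(len(a))]@M.T
    P=o+r*d.reshape(-1,1); P[d.reshape(-1)==0]=np.nan; return P.reshape(h,w,3)
def crop(f,x0,y0,x1,y1,s,out):
    p=cv2.imread(f"pics/{f}.png")[y0:y1,x0:x1]; cv2.imwrite(f"pics/{out}.png",cv2.resize(p,None,fx=s,fy=s,interpolation=cv2.INTER_CUBIC))
E
python3 - <<'E'
from h import *
s=sense(); print(s); print(tcp_to_grasp)
for n in("side","top"):
    c=camera_info(n); print(c); shot(n,n+"0")
E
```

```text
pics
{'t': 0.0, 'q': array([-1.38349969e+00,  5.28464329e-01,  1.43391474e+00, -1.40811120e-05,
        1.18139151e+00, -1.78443288e-01]), 'qd': array([ 0.00020325,  0.00019973, -0.00056592, -0.00057569,  0.00091994,
       -0.00050826]), 'tau': array([ 1.99634233e-03, -4.42337751e+01, -1.78025419e+01,  3.32165553e-05,
        8.50133831e-03,  2.88276760e-05]), 'tcp_pos': array([ 0.22343307, -0.58285566,  0.20003086]), 'tool_rot': array([ 9.83324763e-01,  1.81854953e-01, -1.13309634e-05, -1.08892531e-03]), 'force': array([ 0.56209075, -0.16014343,  0.96829808]), 'ft_torque': array([-0.09007667, -0.00985582, -0.05142247]), 'finger_gap': 1.00058846470911}
0.0187
{'K': array([[390.30119729,   0.        , 256.44263903],
       [  0.        , 390.30119729, 189.88143846],
       [  0.        ,   0.        ,   1.        ]]), 'dist': array([-0.09617776,  0.        ,  0.        ,  0.        ,  0.        ]), 'origin': array([ 0.43652718, -0.48754152,  0.64811215]), 'orientation': array([ 0.93762849, -0.06992805,  0.02765353, -0.33940856])}
{'K': array([[450.37827339,   0.        , 251.29025217],
       [  0.        , 450.37827339, 192.50212642],
       [  0.        ,   0.        ,   1.        ]]), 'dist': array([-0.06594884,  0.        ,  0.        ,  0.        ,  0.        ]), 'origin': array([0.37940428, 0.00513398, 0.87131526]), 'orientation': array([-0.69697826,  0.71123256, -0.05953691,  0.0694615 ])}
```

View pics/top0.png

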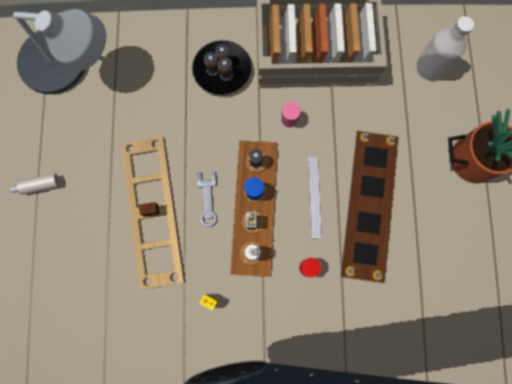

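View pics/side0.png

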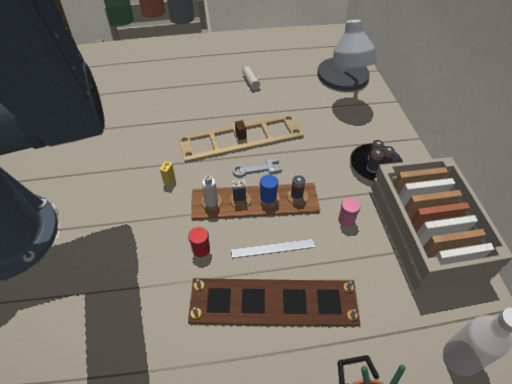

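The top view shows, up = away from the robot, the plate at left (about (152,212)), the pad row at the middle and the rack at right (371,206). In the row from near to far are bulb (252,252), block (251,221), jar (254,188) and cell (256,158). Next I take enlarged crops.

```bash
python3 - <<'E'
from h import *
crop("top0",110,130,190,295,3.6,"c_plate"); crop("top0",335,125,405,290,3.6,"c_rack"); crop("top0",225,135,285,285,4,"c_row")
a=[cv2.imread(f"pics/{n}.png") for n in("c_plate","c_rack","c_row")]
H=max(x.shape[0] for x in a); cv2.imwrite("pics/c_all.png",np.hstack([cv2.copyMakeBorder(x,0,H-x.shape[0],0,4,0) for x in a])); print([x.shape for x in a])
E
```

```text
[(594, 288, 3), (594, 252, 3), (600, 240, 3)]
```

View pics/c_all.png

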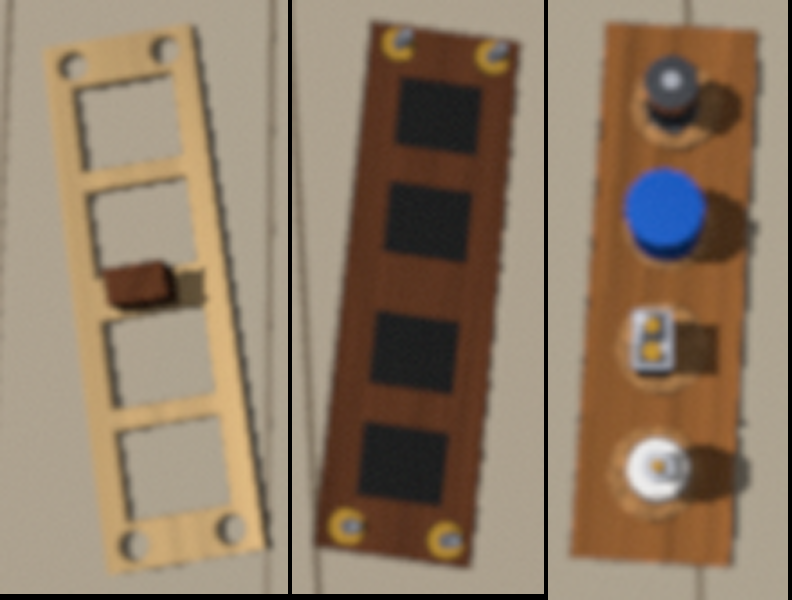

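```bash
cat > m.py <<'E'
from h import *
def fit(model,obs):
    model=np.array(model,float);obs=np.array(obs); mc=model.mean(0);oc=obs.mean(0)
    H=(model-mc).T@(obs-oc); a=np.arctan2(H[0,1]-H[1,0],H[0,0]+H[1,1])
    Rm=np.array([[np.cos(a),-np.sin(a)],[np.sin(a),np.cos(a)]]); t=oc-Rm@mc
    return t,a,np.linalg.norm(model@Rm.T+t-obs,axis=1)
def w(px,x0,y0,s,z,off=0): return [atz("top",(u-off+.5)/s-.5+x0,(v+.5)/s-.5+y0,z)[:2] for u,v in px]
C=[(.146,.042),(.146,-.042),(-.146,-.042),(-.146,.042)]; Hh=[(.133,.026),(.133,-.026),(-.133,-.026),(-.133,.026)]
print("plate c",fit(C,w([(44,47),(192,25),(270,548),(108,573)],110,130,3.6,.008)))
print("plate h",fit(Hh,w([(73,65),(164,49),(231,528),(133,545)],110,130,3.6,.008)))
print("rack c",fit(C,w([(372,20),(521,42),(470,567),(316,545)],335,125,3.6,.006,292)))
print("rack p",fit(Hh,w([(398,44),(492,57),(444,541),(346,527)],335,125,3.6,.010,292)))
b=w([(607,22),(758,31),(732,567),(571,556)],225,135,4,.008,548); print("board",b, "dir",np.array(b[0])-b[3],np.array(b[1])-b[2])
for n,p,z in(("cell",(671,82),.061),("jar",(665,214),.063),("block",(653,340),.059),("bulbcap",(660,467),.091)): print(n,w([p],225,135,4,z,548))
print("grip",w([(138,285)],110,130,3.6,.042))
E
python3 m.py
python3 - <<'E'
from h import *
for n in("top0","side0"):
    P=cloud(n[:-1],np.load(f"pics/{n}.npy"))
    print(n,"table z",np.nanmedian(P[:,:,2][(abs(P[:,:,0]-.45)<.25)&(abs(P[:,:,1])<.3)]))
    for nm,c,z in(("cell",(.45,.01),.061),("jar",(.40,.01),.063),("block",(.33,.01),.059),("bulb",(.27,.01),.08)):pass
    m=(P[:,:,2]>.04)&(P[:,:,2]<.1)&(P[:,:,0]>.2)&(P[:,:,0]<.6)&(abs(P[:,:,1])<.3)
    k,l,st,ce=cv2.connectedComponentsWithStats(m.astype(np.uint8))
    for i in range(1,k):
        q=P[l==i]
        if len(q)>15: t=q[q[:,2]>np.percentile(q[:,2],50)-0.0]; zt=np.percentile(q[:,2],90); t=q[abs(q[:,2]-zt)<.004]; print(ce[i].round(1),len(q),"top",zt.round(3),((t.max(0)+t.min(0))/2)[:2].round(4),(t.max(0)-t.min(0))[:2].round(3))
E
```

```text
plate c (array([0.50788417, 0.21036777]), np.float64(0.1521515598806848), array([0.0008391 , 0.00146336, 0.00158761, 0.0014159 ]))
plate h (array([0.50805067, 0.21194026]), np.float64(0.1515231247881545), array([0.0002122 , 0.0002355 , 0.00030911, 0.00040055]))
rack c (array([ 0.51152921, -0.21580881]), np.float64(-0.16620717335924082), array([0.00049338, 0.0009891 , 0.00135909, 0.00135896]))
rack p (array([ 0.51096913, -0.21479083]), np.float64(-0.16738190926851512), array([0.0002229 , 0.00039095, 0.00013425, 0.00022425]))
board [array([0.64578394, 0.03756239]), array([ 0.63936122, -0.03753848]), array([ 0.37724531, -0.01768063]), array([0.38380767, 0.05829886])] dir [ 0.26197627 -0.02073646] [ 0.26211591 -0.01985785]
cell [array([0.59970243, 0.00621611])]
jar [array([0.53689084, 0.01023313])]
block [array([0.47957183, 0.01685513])]
bulbcap [array([0.42053323, 0.01440536])]
grip [array([0.50588304, 0.2095343 ])]
top0 table z 0.0021193816885791694
[255.5 158.8] 112 top 0.065 [0.5938 0.006 ] [0.012 0.024]
[253.8 187.2] 325 top 0.066 [0.5399 0.0108] [0.035 0.035]
[146.8 208. ] 184 top 0.045 [0.5072 0.2121] [0.023 0.033]
[250.6 219.5] 158 top 0.063 [0.4804 0.0175] [0.026 0.017]
[252.3 252.1] 195 top 0.091 [0.4213 0.0155] [0.014 0.014]
[310.9 267.3] 329 top 0.055 [ 0.3916 -0.0894] [0.034 0.036]
[207.8 301.8] 139 top 0.052 [0.335  0.0965] [0.023 0.029]
side0 table z 0.0029393410049717295
[240.2 125.5] 87 top 0.045 [0.507  0.2122] [0.023 0.033]
[165.9 167.3] 99 top 0.051 [0.3336 0.0976] [0.024 0.028]
[208.9 186.9] 290 top 0.089 [0.4207 0.0181] [0.014 0.016]
[268.6 184. ] 322 top 0.066 [0.5403 0.0134] [0.036 0.037]
[295.8 183.5] 116 top 0.065 [0.5931 0.0089] [0.014 0.027]
[238.6 185.7] 178 top 0.063 [0.4798 0.0199] [0.026 0.019]
[197.9 236.2] 327 top 0.055 [ 0.3918 -0.0872] [0.035 0.036]
```

```bash
python3 - <<'E'
from h import *
crop("side0",170,105,330,215,5,"s_all");crop("side0",180,270,370,335,4,"s_rack")
E
```

```text
(no output)
```

View pics/s_all.png

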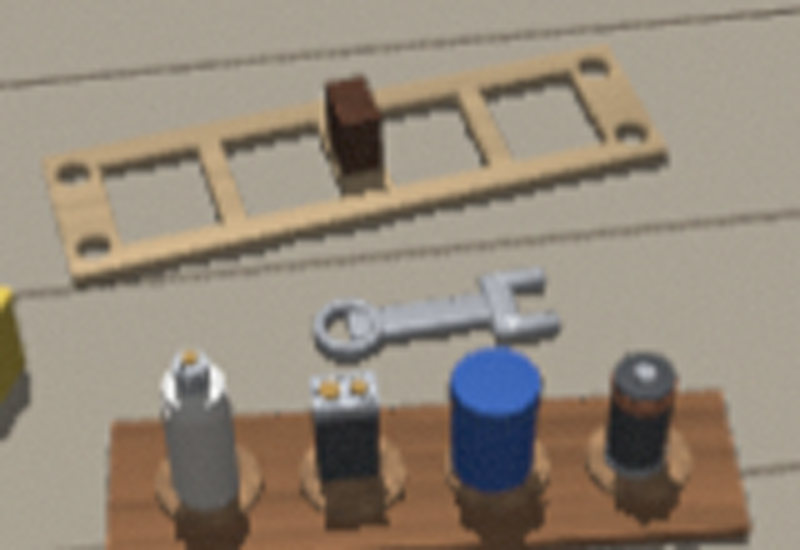

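View pics/s_rack.png

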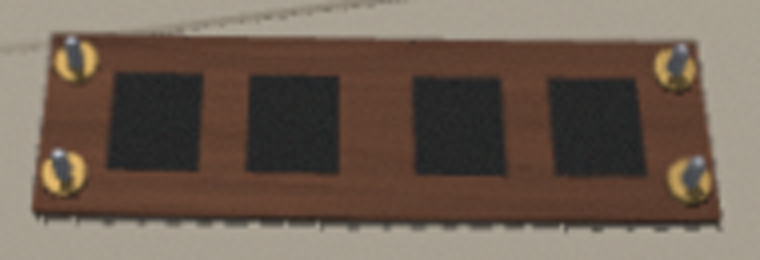

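```bash
cat >> m.py <<'E'
print("-----side")
def ws(px,x0,y0,s,z): return [atz("side",(u+.5)/s-.5+x0,(v+.5)/s-.5+y0,z)[:2] for u,v in px]
M=[(-.133,.026),(-.133,-.026),(.133,.026),(.133,-.026)]
print("plate h",fit(M,ws([(74,172),(94,245),(594,65),(631,131)],170,105,5,.008)))
print("rack p",fit(M,ws([(75,60),(63,174),(676,68),(690,180)],180,270,4,.010)))
for n,p,z in(("cell",(644,373),.061),("jar",(496,381),.063),("block",(344,392),.059)): print(n,ws([p],170,105,5,z))
s=sense(); T=s["tcp_pos"]; m=R.from_quat(s["tool_rot"]).as_matrix(); print(T,m.round(3)); print(proj("top",T),proj("side",T))
E
python3 m.py | sed -n '/side/,$p'
```

```text
-----side
plate h (array([0.50742818, 0.21750923]), np.float64(0.15470752594924633), array([0.00030539, 0.00056474, 0.00061454, 0.00033654]))
rack p (array([ 0.51152821, -0.2120288 ]), np.float64(-0.16359107318334848), array([0.00099475, 0.00081037, 0.00099782, 0.00038984]))
cell [array([0.59997856, 0.01130633])]
jar [array([0.54006199, 0.014052  ])]
block [array([0.47979077, 0.02060091])]
[ 0.22343748 -0.5829298   0.20011829] [[ 0.934  0.358 -0.   ]
 [ 0.358 -0.934  0.002]
 [ 0.    -0.002 -1.   ]]
[[653.45979638 368.10939135]] [[ 38.21769919 611.5866765 ]]
```

```bash
cat > go.py <<'E'
import sys; from h import *
# usage: go.py x y z yaw(tool x axis)   -> remaining shift (units of 0.1 m) and turn (units 360deg)
def need(x,y,z,yaw):
    s=sense(); M=R.from_quat(s["tool_rot"]); 
    d=M.inv().apply(np.array([x,y,z])-s["tcp_pos"])/.1
    Td=R.from_matrix(np.array([[np.cos(yaw),np.sin(yaw),0],[np.sin(yaw),-np.cos(yaw),0],[0,0,-1]]))
    r=(M.inv()*Td).as_rotvec()/(2*np.pi)
    print("t",round(s["t"],2),"tcp",s["tcp_pos"].round(4),"gap",round(s["finger_gap"],3),"F",s["force"].round(1)); print("shift",d.round(3),"turn",r.round(4))
need(*map(float,sys.argv[1:]))
E
python3 go.py .5075 .213 .12 1.723
```

```text
t 0.1 tcp [ 0.2234 -0.5829  0.2001] gap 0.999 F [ 0.5  0.5 -0. ]
shift [ 5.499 -6.415  0.816] turn [-2.00e-04 -3.00e-04 -2.16e-01]
```

```bash
python3 -m inch '[[-1,[0.86,-1,0],[0,0,-0.108]],[-1,[0.86,-1,0],[0,0,-0.216]],[-1,[0.86,-1,0],[0,0,-0.216]],[-1,[0.86,-1,0],[0,0,-0.216]],[-1,[0.86,-1,0],[0,0,-0.216]],[-1,[0.86,-1,0],[0,0,-0.216]],[-1,[0.86,-1,0],[0,0,-0.216]],[-1,[0.86,-1,0],[0,0,-0.216]],[-1,[0.86,-1,0],[0,0,-0.216]],[-1,[0.86,-1,0],[0,0,-0.216]],[-1,[0.86,-1,0],[0,0,-0.216]]]'; python3 go.py .5075 .213 .12 1.723
```

```text
t: 1.2
tcp_pos: [0.2681, -0.4592, 0.2008]
tool_rot: [0.652, 0.758, 0.0, -0.0]
force: [0.3, 0.7, 0.4]
finger_gap: 0.996
t 1.2 tcp [ 0.2681 -0.4592  0.2008] gap 0.996 F [0.3 0.7 0.4]
shift [6.291 3.368 0.811] turn [-0.     -0.0001 -0.0005]
```

```bash
for i in 1; do python3 -m inch '[[-1,[0.5,0.27,0],[0,0,0]],[-1,[1,0.53,0],[0,0,0]],[-1,[1,0.53,0],[0,0,0]]]' >/dev/null; python3 -m inch '[[-1,[0.5,0.27,0],[0,0,0]],[-1,[1,0.53,0],[0,0,0]],[-1,[1,0.53,0],[0,0,0]]]' >/dev/null; python3 -m inch '[[-1,[0.5,0.27,0],[0,0,0]],[-1,[1,0.53,0],[0,0,0]],[-1,[1,0.53,0],[0,0,0]]]' >/dev/null;  python3 -m inch '[[-1,[0.5,0.27,0],[0,0,0]],[-1,[1,0.53,0],[0,0,0]],[-1,[1,0.53,0],[0,0,0]]]' >/dev/null; python3 -m inch '[[-1,[0.5,0.27,0],[0,0,0]],[-1,[1,0.53,0],[0,0,0]],[-1,[1,0.53,0],[0,0,0]]]'; done; python3 go.py .5075 .213 .12 1.723
```

```text
t: 2.7
tcp_pos: [0.4564, 0.078, 0.2013]
tool_rot: [0.65, 0.76, 0.001, 0.001]
force: [-0.9, -0.9, 0.2]
finger_gap: 0.999
t 2.7 tcp [0.4564 0.078  0.2013] gap 0.999 F [-0.9 -0.9  0.2]
shift [1.255 0.71  0.816] turn [ 0.0005 -0.      0.0004]
```

```bash
python3 -m inch '[[-1,[0.45,0.25,0],[0,0,0]],[-1,[0.9,0.5,0],[0,0,0]],[-1,[0.9,0.5,0],[0,0,0]],[-1,[0.9,0.5,0],[0,0,0]]]' >/dev/null; python3 go.py .5075 .213 .12 1.723;  python3 -m inch '[[-1,[0.2,0.1,0.3],[0,0,0]],[-1,[0.35,0.2,0.8],[0,0,0]],[-1,[0.35,0.2,0.8],[0,0,0]],[-1,[0.35,0.2,0.8],[0,0,0]],[-1,[0.35,0.2,0.8],[0,0,0]]]'; python3 go.py .5075 .213 .009 1.723
python3 - <<'E'
from h import *
p,_=shot("top","top1");q,_=shot("side","side1")
cv2.imwrite("pics/v1.png",np.hstack([cv2.resize(p[120:300,80:240],None,fx=2.5,fy=2.5),cv2.resize(q[50:230,150:310],None,fx=2.5,fy=2.5)]))
s=sense(); m=R.from_quat(s["tool_rot"]).as_matrix()
print(proj("top",s["tcp_pos"]),proj("side",s["tcp_pos"]))
E
```

```text
t 3.1 tcp [0.4905 0.1716 0.2007] gap 1.001 F [-0.9 -0.4  0.2]
shift [0.384 0.231 0.807] turn [-0.      0.0001  0.0002]
t: 3.6
tcp_pos: [0.5054, 0.2078, 0.1227]
tool_rot: [0.652, 0.758, 0.001, 0.001]
force: [-0.4, 0.7, 0.9]
finger_gap: 1.001
t 3.6 tcp [0.5054 0.2078 0.1227] gap 1.001 F [-0.4  0.7  0.9]
shift [0.049 0.026 1.137] turn [ 0.0003  0.0001 -0.0003]
[[137.18832676 201.78822482]] [[239.0701748   98.33751966]]
```

View pics/v1.png

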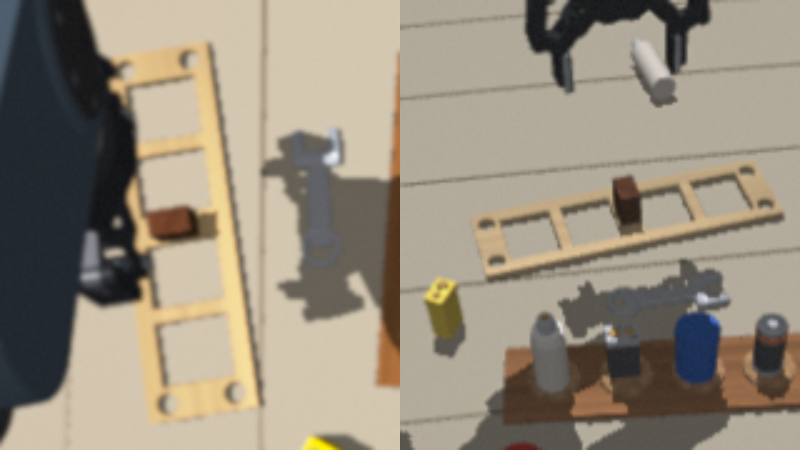

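```bash
python3 - <<'E'
from h import *
s=sense(); m=R.from_quat(s["tool_rot"]).as_matrix(); T=s["tcp_pos"]
for b in(0,.013): 
  for e in(-.0425,.0425): print(b,e,proj("side",T+m@[0,e,-b]),proj("side",T+m@[.011,e,-b]),proj("side",T+m@[-.011,e,-b]))
crop("side1",190,30,290,105,8,"s1c")
P=cloud("side",np.load("pics/side1.npy")); 
for u,v in((216,82),(216,84),(261,76),(261,74)): print(u,v,P[v,u])
E
```

```text
0 -0.0425 [[220.20217095 101.94719007]] [[219.01161256  98.98665623]] [[221.41334985 104.95896974]]
0 0.0425 [[257.59134225  94.83791303]] [[256.11797333  91.98696937]] [[259.08899904  97.73722156]]
0.013 -0.0425 [[219.79008394  97.06849244]] [[218.59028095  94.11740265]] [[221.01095438 100.07143821]]
0.013 0.0425 [[257.60565531  89.97588072]] [[256.11586628  87.13522363]] [[259.12033663  92.86544486]]
216 82 [0.45807457 0.19077296 0.18279998]
216 84 [0.45775456 0.19152452 0.1774493 ]
261 76 [0.55309422 0.20396479 0.17901022]
261 74 [0.55325936 0.20532301 0.18299377]
```

View pics/s1c.png

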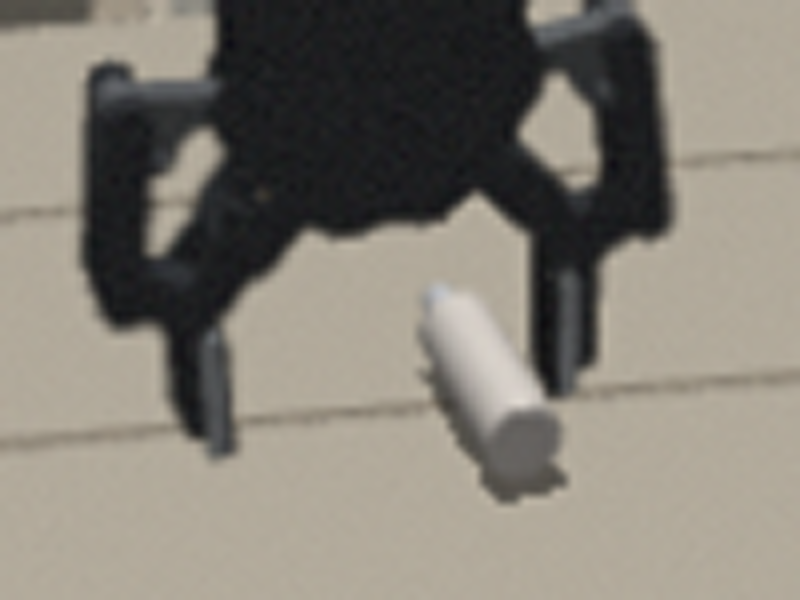

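```bash
python3 - <<'E'
from h import *
P=cloud("side",np.load("pics/side1.npy"))
for u in (213,215,216,217,218):
  print(u,[(v,P[v,u].round(3).tolist()) for v in range(72,90,2)])
s,_=shot("side","side1b"); print(abs(s.astype(int)-cv2.imread("pics/side1.png")).max(), sense()["tcp_pos"])
E
```

```text
213 [(72, [0.454, 0.188, 0.209]), (74, [0.454, 0.194, 0.2]), (76, [0.453, 0.195, 0.195]), (78, [0.453, 0.196, 0.19]), (80, [0.452, 0.194, 0.186]), (82, [0.452, 0.193, 0.182]), (84, [0.452, 0.195, 0.176]), (86, [0.457, 0.434, 0.004]), (88, [0.456, 0.428, 0.002])]
215 [(72, [0.458, 0.19, 0.207]), (74, [0.457, 0.189, 0.203]), (76, [0.457, 0.19, 0.198]), (78, [0.457, 0.192, 0.192]), (80, [0.456, 0.192, 0.187]), (82, [0.456, 0.195, 0.18]), (84, [0.456, 0.194, 0.176]), (86, [0.462, 0.433, 0.004]), (88, [0.461, 0.427, 0.001])]
216 [(72, [0.46, 0.195, 0.204]), (74, [0.459, 0.188, 0.203]), (76, [0.459, 0.191, 0.197]), (78, [0.459, 0.191, 0.192]), (80, [0.458, 0.19, 0.188]), (82, [0.458, 0.191, 0.183]), (84, [0.458, 0.192, 0.177]), (86, [0.457, 0.191, 0.173]), (88, [0.464, 0.422, 0.004])]
217 [(72, [0.462, 0.192, 0.206]), (74, [0.461, 0.189, 0.203]), (76, [0.461, 0.191, 0.197]), (78, [0.461, 0.192, 0.192]), (80, [0.46, 0.191, 0.187]), (82, [0.46, 0.192, 0.182]), (84, [0.46, 0.193, 0.176]), (86, [0.459, 0.19, 0.173]), (88, [0.467, 0.427, 0.001])]
218 [(72, [0.476, 0.507, -0.0]), (74, [0.476, 0.496, 0.0]), (76, [0.463, 0.191, 0.196]), (78, [0.463, 0.19, 0.192]), (80, [0.463, 0.192, 0.186]), (82, [0.462, 0.191, 0.182]), (84, [0.462, 0.191, 0.178]), (86, [0.461, 0.19, 0.173]), (88, [0.47, 0.423, 0.004])]
70 [0.50576158 0.20844959 0.12339354]
```

```bash
python3 - <<'E'
from h import *
d=np.load("pics/side1b.npy"); P=cloud("side",d)
print(P[82:104:2,217].round(3)); 
a,b=cv2.imread("pics/side1.png").astype(int),cv2.imread("pics/side1b.png").astype(int); print((abs(a-b).max(2)>25).sum())
print(sense()["t"],sense()["q"].round(4))
E
```

```text
[[0.46  0.191 0.182]
 [0.46  0.19  0.178]
 [0.459 0.19  0.174]
 [0.467 0.425 0.002]
 [0.466 0.417 0.001]
 [0.465 0.403 0.004]
 [0.465 0.397 0.002]
 [0.464 0.386 0.004]
 [0.463 0.378 0.003]
 [0.462 0.372 0.001]
 [0.462 0.364 0.001]]
102
3.75 [ 1.8670e-01  5.2860e-01  1.7075e+00 -2.0000e-04  9.0120e-01  3.5800e-02]
```

```bash
python3 -m inch '[[1,[0,0,0],[0,0,0]],[1,[0,0,0],[0,0,0]],[1,[0,0,0],[0,0,0]],[1,[0,0,0],[0,0,0]],[1,[0,0,0],[0,0,0]],[1,[0,0,0],[0,0,0]],[1,[0,0,0],[0,0,0]],[1,[0,0,0],[0,0,0]]]'; python3 - <<'E'
from h import *
shot("side","side2"); crop("side2",190,30,290,105,8,"s2c")
s=sense();print(s["t"],s["tcp_pos"],proj("side",s["tcp_pos"]))
P=cloud("side",np.load("pics/side2.npy"))[50:110,215:265].reshape(-1,3); q=P[(P[:,2]>.09)&(P[:,1]<.25)]; i=q[:,2].argsort()[:15]; print(q[i].round(3))
E
```

```text
t: 4.55
tcp_pos: [0.5045, 0.2091, 0.1209]
tool_rot: [0.651, 0.759, -0.0, -0.0]
force: [0.1, -0.6, -0.0]
finger_gap: 0.004
4.6 [0.50446977 0.20911629 0.12091493] [[238.4220569   99.08514098]]
[[0.501 0.2   0.155]
 [0.498 0.204 0.155]
 [0.499 0.199 0.156]
 [0.502 0.202 0.156]
 [0.508 0.201 0.156]
 [0.51  0.199 0.157]
 [0.506 0.199 0.157]
 [0.498 0.203 0.158]
 [0.499 0.198 0.159]
 [0.51  0.2   0.159]
 [0.515 0.206 0.159]
 [0.506 0.199 0.16 ]
 [0.503 0.195 0.16 ]
 [0.508 0.198 0.16 ]
 [0.51  0.201 0.16 ]]
```

View pics/s2c.png

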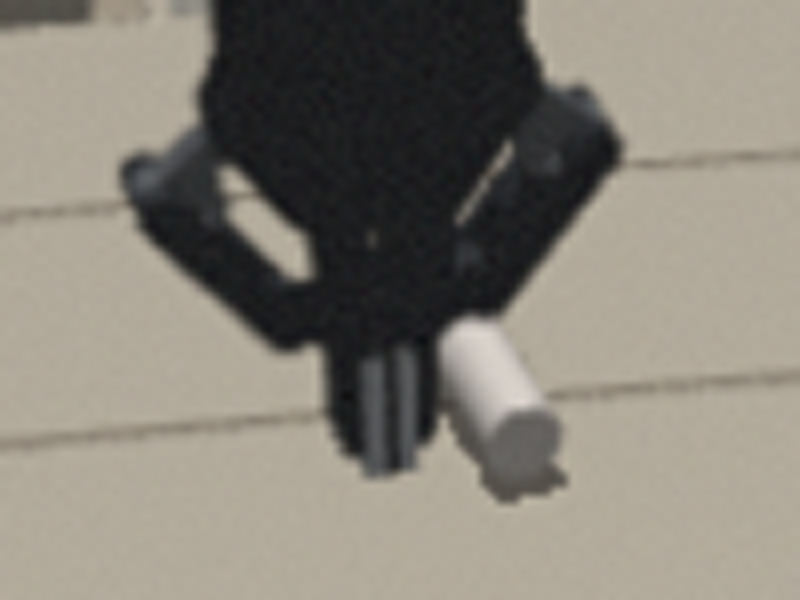

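```bash
python3 - <<'E'
from h import *
P=cloud("side",np.load("pics/side1.npy"))
for u in(232,238,244): print(u,[(v,P[v,u].round(3).tolist()) for v in range(42,62,3)])
P=cloud("top",np.load("pics/top1.npy"))
q=P[120:300,80:160].reshape(-1,3); q=q[(q[:,2]>.1)&(q[:,2]<.24)]; i=q[:,2].argsort()[:12]; print(q[i].round(3))
E
python3 - <<'E'
from h import *
crop("top1",80,180,160,260,8,"t1c")
E
```

```text
232 [(42, [0.495, 0.195, 0.267]), (45, [0.494, 0.19, 0.263]), (48, [0.493, 0.186, 0.259]), (51, [0.493, 0.188, 0.252]), (54, [0.494, 0.193, 0.242]), (57, [0.493, 0.195, 0.235]), (60, [0.524, 0.562, 0.002])]
238 [(42, [0.506, 0.197, 0.265]), (45, [0.506, 0.198, 0.258]), (48, [0.506, 0.196, 0.252]), (51, [0.506, 0.198, 0.245]), (54, [0.506, 0.196, 0.239]), (57, [0.506, 0.199, 0.231]), (60, [0.541, 0.556, 0.004])]
244 [(42, [0.518, 0.197, 0.264]), (45, [0.517, 0.193, 0.259]), (48, [0.517, 0.19, 0.255]), (51, [0.518, 0.2, 0.243]), (54, [0.518, 0.199, 0.237]), (57, [0.518, 0.203, 0.228]), (60, [0.559, 0.555, 0.003])]
[[0.548 0.204 0.171]
 [0.55  0.202 0.172]
 [0.457 0.188 0.172]
 [0.459 0.188 0.173]
 [0.457 0.189 0.173]
 [0.549 0.203 0.174]
 [0.462 0.189 0.175]
 [0.456 0.192 0.175]
 [0.555 0.203 0.175]
 [0.554 0.202 0.176]
 [0.463 0.189 0.176]
 [0.552 0.202 0.176]]
```

View pics/t1c.png

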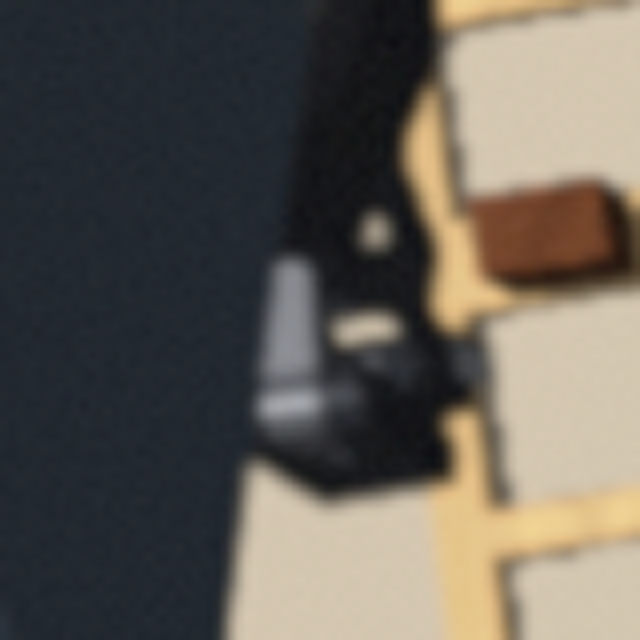

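```bash
python3 go.py .5077 .2135 .031 1.723; python3 -m inch '[[-0.2,[0.05,0.03,0],[0,0,0]],[-0.2,[0.05,0.03,0],[0,0,0]],[-0.2,[0.05,0.03,0.3],[0,0,0]],[-0.2,[0.05,0.03,0.6],[0,0,0]],[-0.2,[0.05,0.03,0.9],[0,0,0]],[-0.2,[0.05,0.03,0.9],[0,0,0]],[-0.2,[0.05,0.03,0.9],[0,0,0]]]';  python3 go.py .5077 .2135 -.021 1.723; python3 - <<'E'
from h import *
p,_=shot("top","top3");q,_=shot("side","side3")
cv2.imwrite("pics/v3.png",np.hstack([cv2.resize(p[180:250,100:180],None,fx=5,fy=5),cv2.resize(q[80:150,200:280],None,fx=5,fy=5)]))
for n in("side","top"):
  P=cloud(n,np.load(f"pics/{n}3.npy")).reshape(-1,3); q=P[(P[:,2]>.048)&(P[:,2]<.3)&(abs(P[:,1]-.2)<.05)&(abs(P[:,0]-.5)<.09)]; i=q[:,2].argsort()[:6]; print(q[i].round(3))
E
```

```text
t 4.6 tcp [0.5045 0.2091 0.1209] gap -0.001 F [-0.5  0.1 -0.1]
shift [0.038 0.039 0.899] turn [-0. -0.  0.]
t: 5.3
tcp_pos: [0.5066, 0.2146, 0.0309]
tool_rot: [0.651, 0.759, -0.0, -0.0]
force: [1.5, -0.2, 0.2]
finger_gap: 0.597
t 5.3 tcp [0.5066 0.2146 0.0309] gap 0.597 F [ 1.5 -0.2  0.2]
shift [-0.012  0.009  0.519] turn [-0.0002  0.      0.    ]
[[0.533 0.213 0.067]
 [0.531 0.218 0.069]
 [0.537 0.209 0.069]
 [0.539 0.209 0.069]
 [0.48  0.199 0.07 ]
 [0.476 0.2   0.07 ]]
[[0.481 0.198 0.07 ]
 [0.54  0.207 0.072]
 [0.475 0.198 0.072]
 [0.538 0.206 0.073]
 [0.475 0.199 0.074]
 [0.479 0.197 0.075]]
```

View pics/v3.png

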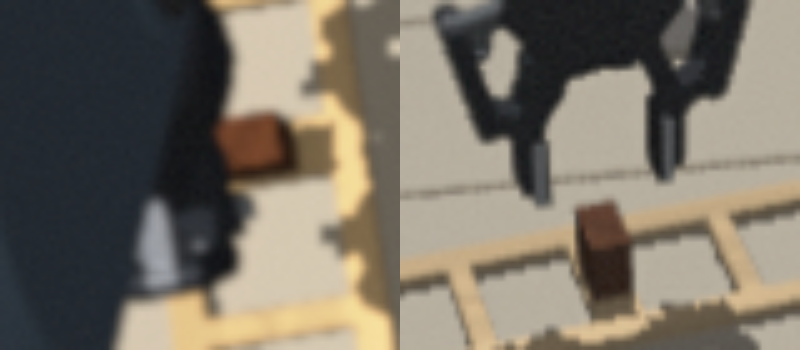

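```bash
python3 -m inch '[[-0.2,[0,0.01,0.15],[0,0,0]],[-0.2,[0,0.01,0.3],[0,0,0]],[-0.2,[0,0.01,0.4],[0,0,0]],[-0.2,[0,0.01,0.4],[0,0,0]],[-0.2,[0,0.01,0.45],[0,0,0]],[-0.2,[0,0.01,0.5],[0,0,0]],[-0.2,[0,0.01,0.5],[0,0,0]],[-0.2,[0,0.01,0.5],[0,0,0]]]' 40;  python3 - <<'E'
from h import *
q,_=shot("side","side4")
cv2.imwrite("pics/v4.png",cv2.resize(q[80:150,200:280],None,fx=8,fy=8))
E
```

```text
t: 6.2
tcp_pos: [0.5078, 0.2147, -0.0189]
tool_rot: [0.651, 0.759, 0.0, 0.0]
force: [-0.6, -0.4, 0.4]
finger_gap: 0.598
```

View pics/v4.png

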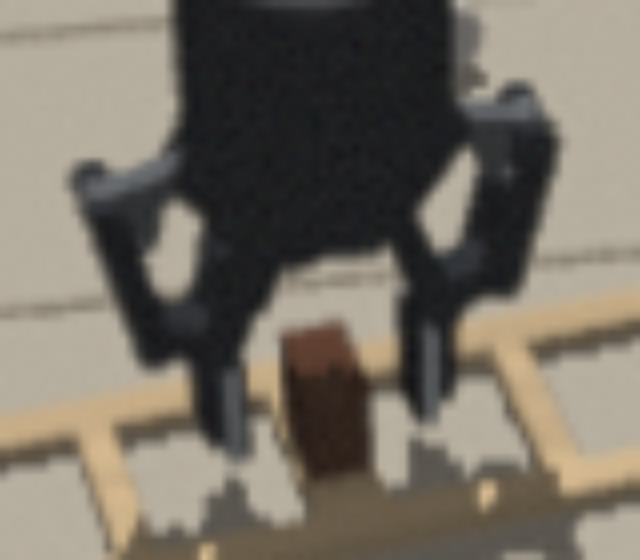

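The fingers straddle the grip block at a good height. The reported TCP z is about 30 mm lower than both cameras show. Closing.

```bash
python3 -m inch '[[1,[0,0,0],[0,0,0]],[1,[0,0,0],[0,0,0]],[1,[0,0,0],[0,0,0]],[1,[0,0,0],[0,0,0]],[1,[0,0,0],[0,0,0]],[1,[0,0,0],[0,0,0]],[1,[0,0,0],[0,0,0]]]' 60;  python3 -m inch '[[1,[0,0,-0.1],[0,0,0]],[1,[0,0,-0.3],[0,0,0]],[1,[0,0,-0.5],[0,0,0]],[1,[0,0,-0.7],[0,0,0]],[1,[0,0,-0.9],[0,0,0]],[1,[0,0,-1],[0,0,0]],[1,[0,0,-1],[0,0,0]]]';python3 - <<'E'
from h import *
p,_=shot("top","top5");q,_=shot("side","side5")
cv2.imwrite("pics/v5.png",np.hstack([cv2.resize(p[120:300,80:240],None,fx=2.5,fy=2.5),cv2.resize(q[50:230,150:310],None,fx=2.5,fy=2.5)]))
E
```

```text
t: 6.95
tcp_pos: [0.5081, 0.2147, -0.0186]
tool_rot: [0.651, 0.759, 0.0, 0.0]
force: [0.3, 0.2, 6.2]
finger_gap: 0.223
t: 7.65
tcp_pos: [0.5084, 0.2148, 0.0822]
tool_rot: [0.651, 0.759, 0.001, 0.001]
force: [-0.2, -0.4, -1.8]
finger_gap: 0.222
```

View pics/v5.png

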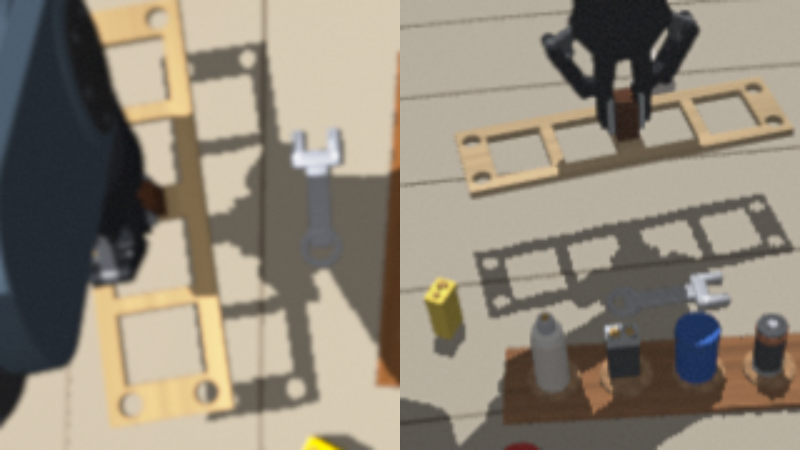

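```bash
python3 -m inch '[[1,[0,0,-0.3],[0,0,0]],[1,[0,0,-0.6],[0,0,0]],[1,[0,0,-0.6],[0,0,0]],[1,[0,0,-0.6],[0,0,0]]]' >/dev/null; python3 - <<'E'
from h import *
q,_=shot("side","side6"); crop("side6",160,30,320,140,5,"s6"); s=sense(); print(s["t"],s["tcp_pos"],s["force"])
d=np.load("pics/side6.npy")
E
```

```text
8.2 [0.50639606 0.21435717 0.13954064] [-0.22929599  0.19690677 -2.57318034]
```

View pics/s6.png

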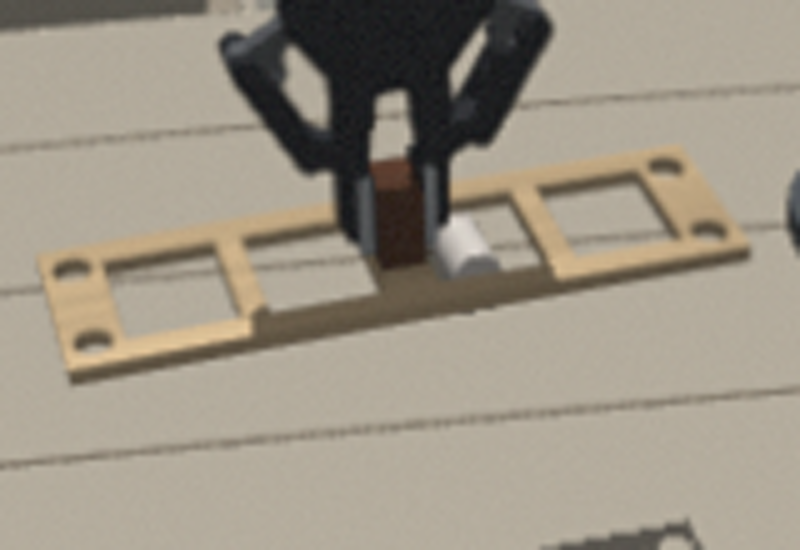

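```bash
cat > ms.py <<'E'
import sys,io,contextlib
with contextlib.redirect_stdout(io.StringIO()):
    from m import *
E
python3 - <<'E'
from ms import *
for z in(.160,.166): print(fit(M,ws([(73,268),(93,341),(665,166),(708,230)],160,30,5,z)))
E
```

```text
(array([0.50761778, 0.22750045]), np.float64(0.15046916517913642), array([0.00206714, 0.00239608, 0.00223779, 0.00206507]))
(array([0.50674392, 0.21871097]), np.float64(0.15046916517913614), array([0.00054321, 0.00078336, 0.00057049, 0.00040777]))
```

```bash
python3 go.py .511 -.212 .14 1.405; python3 -m inch '[[1,[-0.2,-0.03,0],[0,0,0.01]],[1,[-0.45,-0.07,0],[0,0,0.02]],[1,[-0.7,-0.11,0],[0,0,0.03]],[1,[-1,-0.15,0],[0,0,0.0505]],[1,[-1,-0.15,0],[0,0,0.0505]]]' | tail -2;  python3 go.py .511 -.212 .14 1.405
```

```text
t 8.2 tcp [0.5064 0.2144 0.1395] gap 0.221 F [-0.2  0.2 -2.6]
shift [-4.221e+00 -6.010e-01 -2.000e-03] turn [-0.0005  0.0001  0.0506]
force: [-0.5, 0.5, -1.7]
finger_gap: 0.224
t 8.7 tcp [0.5067 0.1107 0.139 ] gap 0.224 F [-0.5  0.5 -1.7]
shift [-3.173  0.588 -0.007] turn [-0.0007  0.0003 -0.0007]
```

```bash
python3 -m inch '[[1,[-0.25,0.04,0],[0,0,0]],[1,[-0.5,0.1,0],[0,0,0]],[1,[-0.75,0.15,0],[0,0,0]],[1,[-1,0.19,0],[0,0,0]]]' | tail -1; python3 -m inch '[[1,[-0.25,0.04,0],[0,0,0]],[1,[-0.5,0.1,0],[0,0,0]],[1,[-0.75,0.15,0],[0,0,0]],[1,[-1,0.19,0],[0,0,0]]]' | tail -1;python3 -m inch '[[1,[-0.25,0.04,0],[0,0,0]],[1,[-0.5,0.1,0],[0,0,0]],[1,[-0.75,0.15,0],[0,0,0]],[1,[-1,0.19,0],[0,0,0]]]' | tail -1; python3 go.py .511 -.212 .04 1.405
```

```text
finger_gap: 0.229
finger_gap: 0.227
finger_gap: 0.223
t 9.9 tcp [ 0.5143 -0.1916  0.1393] gap 0.223 F [-1.2  0.4 -2.2]
shift [-0.208  0.004  0.993] turn [-0.0005 -0.0003  0.0003]
```

```bash
python3 -m inch '[[1,[-0.2,0,0.2],[0,0,0]],[1,[-0.2,0,0.4],[0,0,0]],[1,[-0.2,0,0.6],[0,0,0]],[1,[-0.2,0,0.8],[0,0,0]],[1,[-0.2,0,1],[0,0,0]],[1,[-0.2,0,1],[0,0,0]],[1,[-0.2,0,1],[0,0,0]]]';  python3 - <<'E'
from h import *
shot("side","side7");shot("top","top7"); print(sense()["tcp_pos"])
crop("side7",180,230,370,340,4,"s7"); crop("top7",325,110,425,300,3,"t7")
E
```

```text
t: 10.6
tcp_pos: [0.511, -0.2106, 0.0399]
tool_rot: [0.763, 0.647, -0.0, -0.001]
force: [0.0, -0.0, -1.4]
finger_gap: 0.226
[ 0.51216098 -0.21142349  0.04138971]
```

View pics/s7.png

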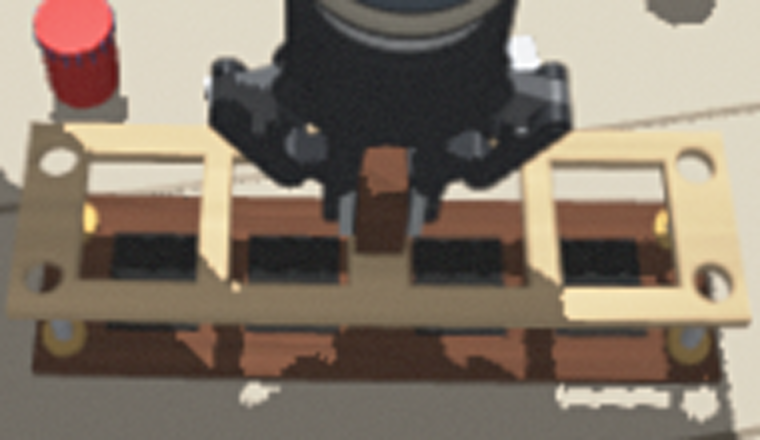

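View pics/t7.png

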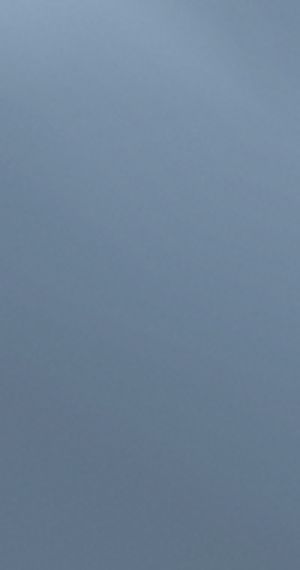

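```bash
python3 - <<'E'
from ms import *
for z in(.063,.067,.071): print(z,fit(M,ws([(59,161),(43,277),(695,165),(713,283)],180,230,4,z)))
o=ws([(59,161),(43,277),(695,165),(713,283)],180,230,4,.067);print(o)
# rack post tips from first picture (s_rack), z=.030 top
print(fit(M,ws([(72,45),(59,157),(682,50),(697,163)],180,270,4,.029)))
E
```

```text
0.063 (array([ 0.51054715, -0.20964049]), np.float64(-0.15944773623699826), array([0.00017574, 0.0011415 , 0.00089748, 0.00071012]))
0.067 (array([ 0.51004112, -0.2115403 ]), np.float64(-0.15944773623699796), array([0.00078789, 0.00026188, 0.00039256, 0.00041147]))
0.071 (array([ 0.5095351 , -0.21344012]), np.float64(-0.15944773623699818), array([0.00171199, 0.00076119, 0.00111356, 0.00125192]))
[array([ 0.38355631, -0.16511491]), array([ 0.37440087, -0.21592374]), array([ 0.64535201, -0.20661654]), array([ 0.6368553 , -0.25850601])]
(array([ 0.51131944, -0.21285641]), np.float64(-0.16086718963686245), array([5.51315994e-04, 3.20922502e-04, 4.83805341e-05, 5.55952711e-04]))
```

```bash
python3 - <<'E'
from h import *
a=cv2.imread("pics/side0.png")
t=[cv2.resize(a[y:y+28,x:x+28],None,fx=14,fy=14,interpolation=cv2.INTER_CUBIC) for x,y in((180,270),(335,270),(180,300),(340,300))]
cv2.imwrite("pics/posts.png",cv2.resize(np.vstack([np.hstack(t[:2]),np.hstack(t[2:])]),(600,600)))
E
```

```text
(no output)
```

View pics/posts.png

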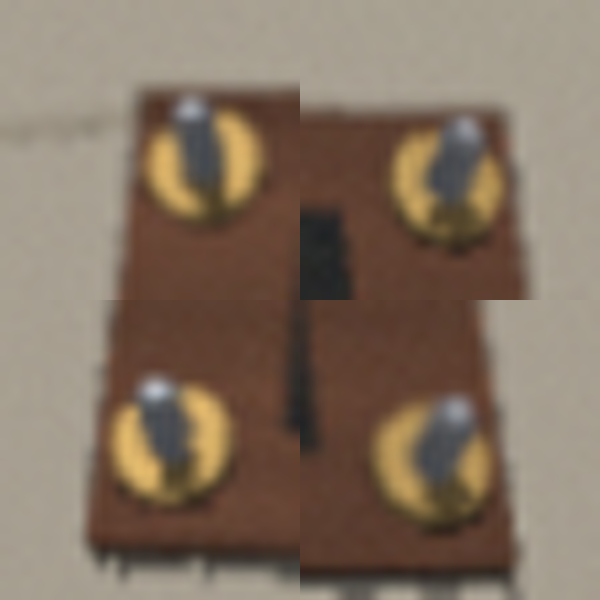

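```bash
python3 -m inch '[[1,[-0.007,0.014,0.05],[0,0,0.0008]],[1,[-0.007,0.014,0.1],[0,0,0.0008]],[1,[-0.007,0.014,0.15],[0,0,0.0008]],[1,[-0.007,0.014,0.2],[0,0,0.0008]],[1,[-0.007,0.014,0.24],[0,0,0.0008]],[1,[-0.007,0.014,0.28],[0,0,0.0008]],[1,[-0.007,0.014,0.28],[0,0,0.0008]]]'; python3 - <<'E'
from h import *
shot("side","side8");crop("side8",180,250,370,340,4,"s8")
E
```

```text
t: 11.4
tcp_pos: [0.5125, -0.2122, 0.0123]
tool_rot: [0.765, 0.644, -0.0, -0.001]
force: [-0.5, 0.2, -1.7]
finger_gap: 0.224
```

View pics/s8.png

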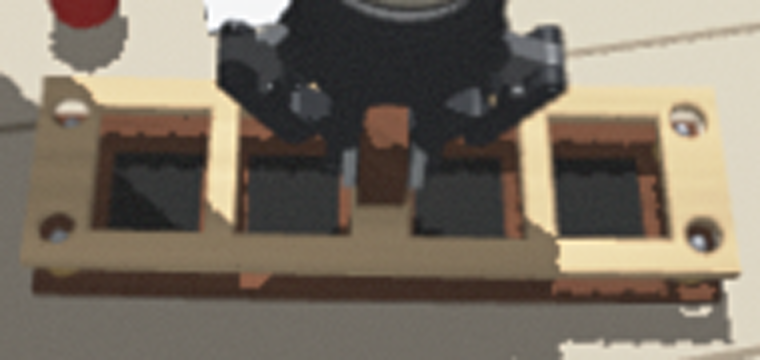

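The post tips show inside all four holes, e.g. (70,122), (688,124), (57,236), (704,240) in the crop. I keep lowering.

```bash
python3 -m inch '[[1,[0,0,0.04],[0,0,0]],[1,[0,0,0.08],[0,0,0]],[1,[0,0,0.12],[0,0,0]],[1,[0,0,0.15],[0,0,0]],[1,[0,0,0.18],[0,0,0]],[1,[0,0,0.18],[0,0,0]]]'; python3 - <<'E'
from h import *
shot("side","side9");crop("side9",180,250,370,340,4,"s9")
E
```

```text
t: 12.05
tcp_pos: [0.5126, -0.2123, -0.0055]
tool_rot: [0.765, 0.644, -0.0, -0.0]
force: [0.8, 1.0, -1.9]
finger_gap: 0.225
```

View pics/s9.png

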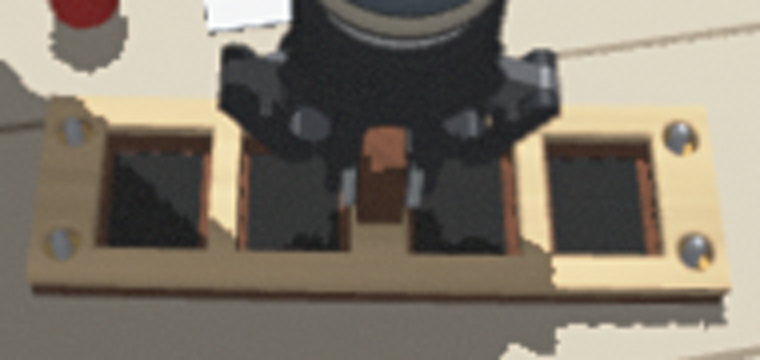

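```bash
python3 -m inch '[[1,[0,0,0.02],[0,0,0]],[1,[0,0,0.035],[0,0,0]],[1,[0,0,0.035],[0,0,0]]]'; python3 -m inch '[[-0.2,[0,0,0],[0,0,0]],[-0.2,[0,0,0],[0,0,0]],[-0.2,[0,0,0],[0,0,0]],[-0.2,[0,0,0],[0,0,0]],[-0.2,[0,0,-0.15],[0,0,0]],[-0.2,[0,0,-0.3],[0,0,0]],[-0.2,[0,0,-0.6],[0,0,0]],[-0.2,[0,0,-1],[0,0,0]],[-0.2,[0,0,-1],[0,0,0]]]'; python3 - <<'E'
from h import *
shot("side","side10");crop("side10",180,250,370,340,4,"s10")
E
```

```text
t: 12.4
tcp_pos: [0.513, -0.2125, -0.0085]
tool_rot: [0.765, 0.644, 0.0, 0.0]
force: [0.1, 0.4, -2.6]
finger_gap: 0.224
t: 13.3
tcp_pos: [0.5162, -0.2145, 0.0963]
tool_rot: [0.765, 0.645, 0.001, 0.005]
force: [0.8, 0.2, 0.0]
finger_gap: 0.602
```

View pics/s10.png

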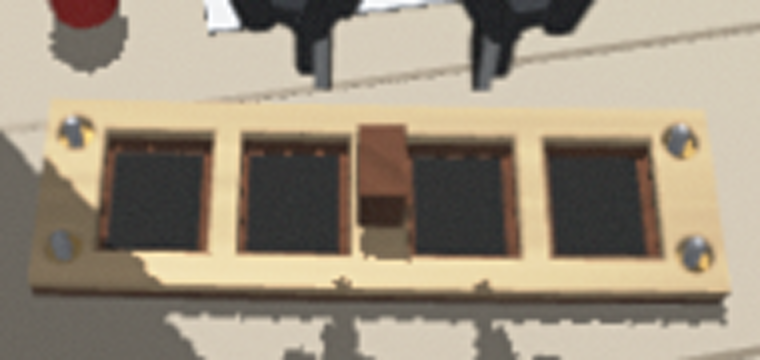

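```bash
python3 - <<'E'
from ms import *
P=cloud("side",np.load("pics/side10.npy"))
for u,v in((60,120),(45,180),(60,270),(390,265),(225,190),(530,200),(690,110),(710,190),(700,280)):
    U,V=int(180+u/4),int(250+v/4); print((u,v),np.nanmedian(P[V-1:V+2,U-1:U+2].reshape(-1,3),0).round(4))
P0=cloud("side",np.load("pics/side0.npy"))[290:310,182:185]; print("rack0",P0.reshape(-1,3)[::7].round(4))
# plate corners
print(fit([(-.146,.042),(-.146,-.042),(.146,.042),(.146,-.042)],ws([(50,100),(31,291),(705,107),(729,297)],180,250,4,.018)))
print(sense()["tcp_pos"])
E
```

```text
(60, 120) [ 0.3793 -0.1589  0.0194]
(45, 180) [ 0.3709 -0.1875  0.0199]
(60, 270) [ 0.3754 -0.2276  0.0204]
(390, 265) [ 0.5106 -0.2456  0.0202]
(225, 190) [ 0.4472 -0.2013  0.0195]
(530, 200) [ 0.5751 -0.2268  0.0197]
(690, 110) [ 0.657  -0.1951  0.0195]
(710, 190) [ 0.6538 -0.2333  0.0191]
(700, 280) [ 0.6378 -0.2728  0.0199]
rack0 [[ 0.3535 -0.167   0.0031]
 [ 0.3548 -0.1698  0.0004]
 [ 0.3565 -0.1739  0.0005]
 [ 0.3528 -0.1797  0.0015]
 [ 0.3544 -0.1836  0.0011]
 [ 0.3559 -0.1874  0.0007]
 [ 0.3525 -0.1934  0.0026]
 [ 0.3541 -0.1974  0.0027]
 [ 0.3558 -0.2018  0.0038]]
(array([ 0.51214518, -0.21401594]), np.float64(-0.16189403000864874), array([0.00213559, 0.00240866, 0.00211711, 0.00233254]))
[ 0.5148102  -0.21360564  0.09419964]
```

Plate lies level at 19.5–20 mm by camera, where the table itself reads 2–3 mm, so it is down on the shoulders. On to the bulb.

```bash
python3 -m inch '[[-0.2,[0.3,-0.1,0],[0,0,0.02]],[-0.2,[0.6,-0.2,0],[0,0,0.236]],[-0.2,[1,-0.3,0],[0,0,0.236]],[-0.2,[1,-0.3,0],[0,0,0.236]],[-0.2,[1,-0.3,0],[0,0,0.236]],[-0.2,[1,-0.3,0],[0,0,0.236]],[-0.2,[1,-0.3,0],[0,0,0.236]],[-0.2,[1,-0.3,0],[0,0,0.236]],[-0.2,[1,-0.3,0],[0,0,0.236]],[-0.2,[1,-0.3,0],[0,0,0.236]],[-0.2,[1,-0.3,0],[0,0,0.236]],[-0.2,[1,-0.3,0],[0,0,0.236]]]' | tail -1;  python3 go.py .421 .0165 .095 -.077
```

```text
finger_gap: 0.599
t 14.55 tcp [ 0.4997 -0.1085  0.0908] gap 0.599 F [-0.4 -0.5 -0.2]
shift [-0.884 -1.184 -0.04 ] turn [-0.0001  0.0002 -0.0004]
```

```bash
python3 -m inch '[[-0.2,[-0.3,-0.4,-0.05],[0,0,0]],[-0.2,[-0.6,-0.8,-0.05],[0,0,0]],[-0.2,[-0.84,-0.98,-0.05],[0,0,0]],[-0.2,[-0.88,-0.98,-0.05],[0,0,0]],[-0.2,[-0.88,-0.98,-0.05],[0,0,0]]]' | tail -1;  python3 go.py .421 .0165 .095 -.077; python3 -m inch '[[-0.2,[0,-0.2,0],[0,0,0]],[-0.2,[0,-0.2,0],[0,0,0]],[-0.2,[0,-0.2,0],[0,0,0]]]' | tail -1;python3 go.py .421 .0165 .003 -.077
python3 - <<'E'
from h import *
shot("side","side11");crop("side11",170,90,330,220,5,"s11")
E
```

```text
finger_gap: 0.601
t 15.05 tcp [ 0.4202 -0.0035  0.0965] gap 0.601 F [ 0.9  0.3 -0.3]
shift [-0.008 -0.2    0.015] turn [ 0.      0.     -0.0004]
finger_gap: 0.604
t 15.35 tcp [0.4239 0.0151 0.0965] gap 0.604 F [-0.7 -0.6 -0.4]
shift [-0.031 -0.012  0.935] turn [ 0.0001 -0.0003 -0.0007]
```

View pics/s11.png

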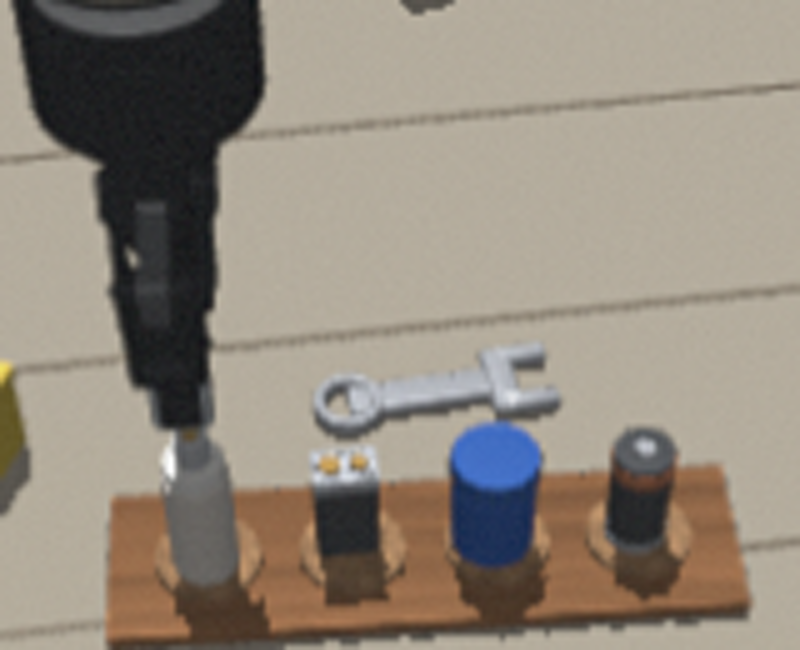

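```bash
python3 -m inch '[[-0.2,[-0.015,-0.01,0.2],[0,0,0]],[-0.2,[-0.015,-0.01,0.4],[0,0,0]],[-0.2,[-0.015,-0.01,0.6],[0,0,0]],[-0.2,[-0.015,-0.01,0.75],[0,0,0]],[-0.2,[-0.015,-0.01,0.85],[0,0,0]],[-0.2,[-0.015,-0.01,0.93],[0,0,0]],[-0.2,[-0.015,-0.01,0.93],[0,0,0]]]' 30 ;  python3 go.py .421 .0165 .003 -.077
python3 - <<'E'
from h import *
shot("side","side12");shot("top","top12");crop("side12",170,90,330,220,5,"s12");crop("top12",210,200,300,290,6,"t12")
E
```

```text
t: 16.1
tcp_pos: [0.4208, 0.0168, 0.0028]
tool_rot: [0.999, -0.041, -0.001, -0.0]
force: [0.9, -0.2, 0.3]
finger_gap: 0.597
t 16.1 tcp [0.4208 0.0168 0.0028] gap 0.597 F [ 0.9 -0.2  0.3]
shift [ 0.002  0.003 -0.002] turn [-0.      0.0002 -0.0009]
```

View pics/s12.png

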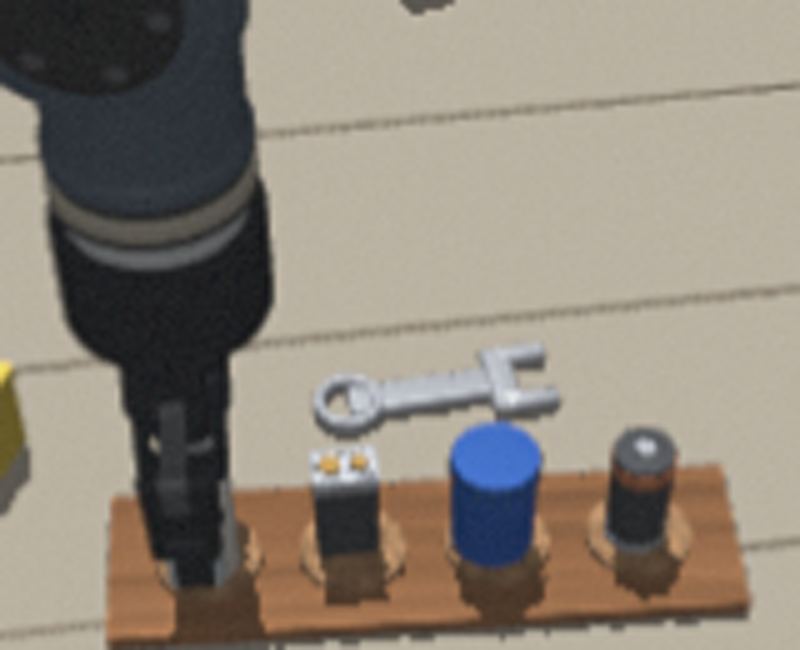

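View pics/t12.png

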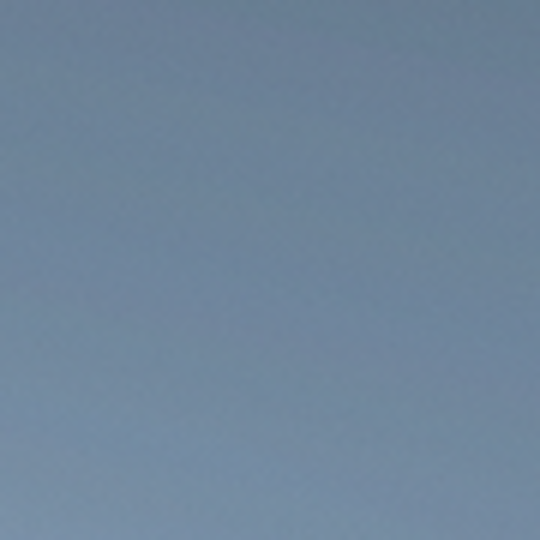

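```bash
python3 -m inch '[[0.2,[0,0,0],[0,0,0]],[0.5,[0,0,0],[0,0,0]],[1,[0,0,0],[0,0,0]],[1,[0,0,0],[0,0,0]],[1,[0,0,0],[0,0,0]],[1,[0,0,0],[0,0,0]],[1,[0,0,0],[0,0,0]]]' 30 ; python3 -m inch '[[1,[0,0,-0.05],[0,0,0]],[1,[0,0,-0.1],[0,0,0]],[1,[0,0,-0.2],[0,0,0]],[1,[0,0,-0.3],[0,0,0]],[1,[0,0,-0.3],[0,0,0]]]'
python3 - <<'E'
from h import *
shot("side","side13");crop("side13",170,90,330,220,5,"s13")
E
```

```text
t: 16.9
tcp_pos: [0.4213, 0.0171, 0.0041]
tool_rot: [0.999, -0.041, 0.001, 0.0]
force: [0.9, 0.8, 6.0]
finger_gap: 0.316
t: 17.4
tcp_pos: [0.4218, 0.017, 0.0349]
tool_rot: [0.999, -0.041, 0.001, 0.0]
force: [-0.5, 0.4, -0.3]
finger_gap: 0.317
```

View pics/s13.png

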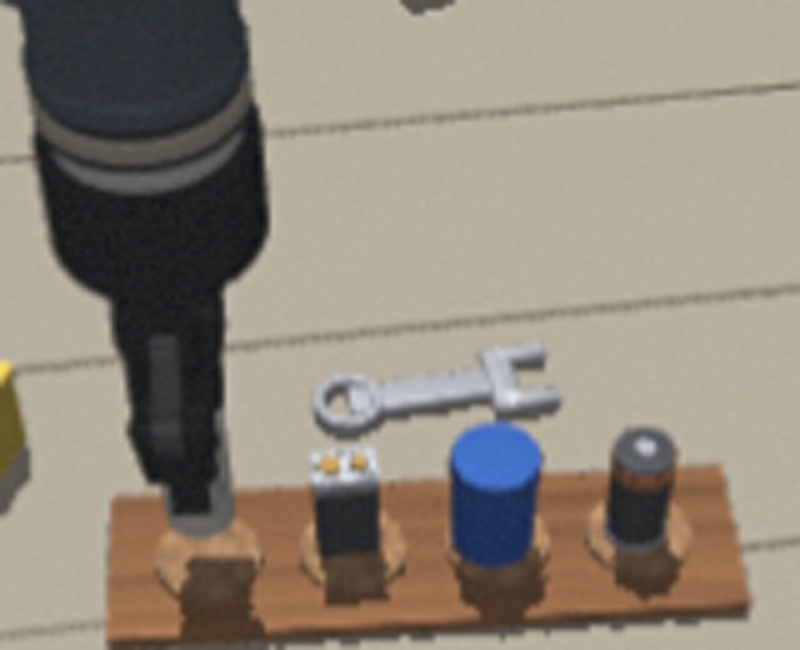

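```bash
python3 -m inch '[[1,[0,0,-0.2],[0,0,0]],[1,[0,0,-0.4],[0,0,0]],[1,[0,0.15,-0.6],[0,0,0]],[1,[0.1,0.35,-0.65],[0,0,0]],[1,[0.3,0.6,-0.65],[0,0,0.0138]],[1,[0.5,0.8,-0.65],[0,0,0.0138]],[1,[0.7,1,-0.65],[0,0,0.0138]],[1,[0.7,1,-0.65],[0,0,0.0138]]]' |tail -1 ; python3 go.py .6072 -.2287 .1 -.164
```

```text
finger_gap: 0.317
t 18.25 tcp [ 0.4863 -0.0917  0.0988] gap 0.317 F [-0.3 -0.1  0.1]
shift [ 1.425  1.143 -0.002] turn [ 0.0003 -0.0009 -0.0012]
```

```bash
python3 -m inch '[[1,[0.25,0.2,0],[0,0,0]],[1,[0.5,0.4,0],[0,0,0]],[1,[0.75,0.6,0],[0,0,0]],[1,[0.9,0.75,0],[0,0,0]],[1,[0.9,0.75,0],[0,0,0]]]' |tail -1 ; python3 -m inch '[[1,[0.25,0.2,0],[0,0,0]],[1,[0.5,0.38,0],[0,0,0]],[1,[0.52,0.4,0],[0,0,0]],[1,[0.52,0.4,0],[0,0,0]],[1,[0.52,0.4,0],[0,0,0]]]' |tail -1 ;python3 go.py .6072 -.2287 .0 -.164
python3 - <<'E'
from h import *
shot("side","side14");crop("side14",180,220,370,340,4,"s14")
E
```

```text
finger_gap: 0.318
finger_gap: 0.32
t 19.25 tcp [ 0.601  -0.2234  0.0978] gap 0.32 F [-0.3 -0.7 -0.5]
shift [0.073 0.044 0.978] turn [-0.0003  0.0006 -0.0007]
```

View pics/s14.png

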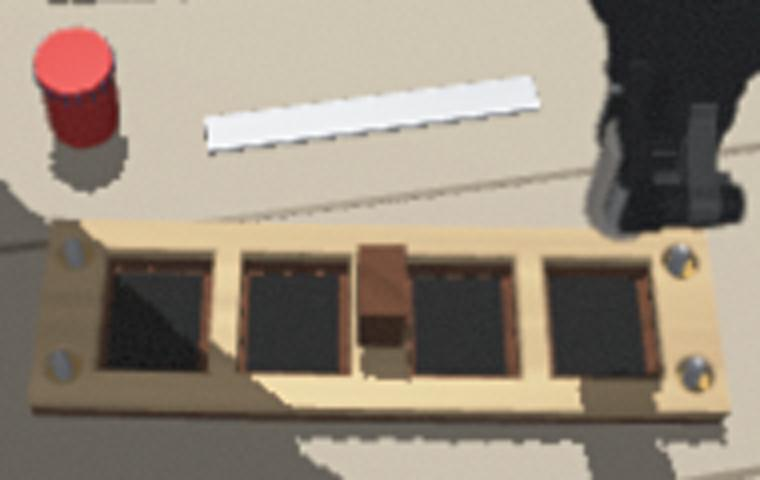

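```bash
python3 -m inch '[[1,[0.07,0.04,0.1],[0,0,0]],[1,[0.07,0.04,0.25],[0,0,0]],[1,[0.07,0.04,0.4],[0,0,0]],[1,[0.07,0.04,0.55],[0,0,0]],[1,[0.07,0.04,0.6],[0,0,0]],[1,[0.07,0.04,0.6],[0,0,0]]]' |tail -1 ;python3 go.py .6072 -.2287 .0 -.164
python3 - <<'E'
from h import *
shot("side","side14");crop("side14",290,230,390,340,6,"s14")
print(proj("side",[[.6072,-.2287,.006],[.6072,-.2287,.05]]))
E
```

```text
finger_gap: 0.321
t 19.9 tcp [ 0.6081 -0.23    0.0366] gap 0.321 F [-0.4  0.1  0.1]
shift [-0.01  -0.01   0.366] turn [-0.0002  0.0005 -0.0008]
[[329.22248326 301.70693324]
 [333.26990983 290.74470402]]
```

View pics/s14.png

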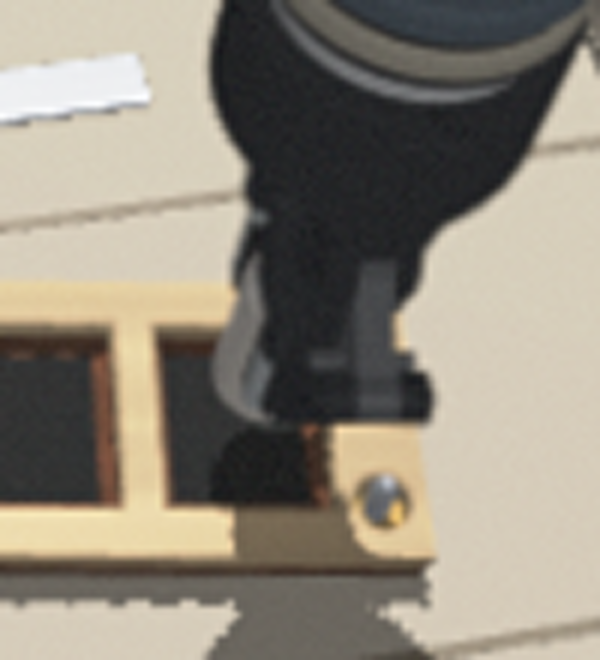

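```bash
python3 - <<'E'
from h import *
P=cloud("side",np.load("pics/side14.npy"))
for u,v in((214,360),(225,370),(240,350),(240,390),(255,410)): print((u,v),atz("side",290+u/6,230+v/6,.048).round(4), P[int(230+v/6),int(290+u/6)].round(4))
# opening edges as seen at z=.018 : left edge x=168, right edge 330 at row 495 (crop)
for u,v in((168,490),(330,490),(160,330)): print(atz("side",290+u/6,230+v/6,.018).round(4))
E
```

```text
(214, 360) [ 0.5956 -0.2245  0.048 ] [ 0.6048 -0.207   0.0085]
(225, 370) [ 0.5978 -0.2279  0.048 ] [ 0.5945 -0.2311  0.0583]
(240, 350) [ 0.6035 -0.2227  0.048 ] [ 0.595  -0.2359  0.0792]
(240, 390) [ 0.6004 -0.2344  0.048 ] [ 0.597  -0.2396  0.0603]
(255, 410) [ 0.6029 -0.2408  0.048 ] [ 0.6015 -0.2412  0.0508]
[ 0.5806 -0.2479  0.018 ]
[ 0.6259 -0.2553  0.018 ]
[ 0.5902 -0.1996  0.018 ]
```

```bash
python3 -m inch '[[1,[-0.005,-0.005,0.08],[0,0,0]],[1,[-0.005,-0.005,0.16],[0,0,0]],[1,[-0.005,-0.005,0.24],[0,0,0]],[1,[-0.005,-0.005,0.3],[0,0,0]],[1,[-0.005,-0.005,0.34],[0,0,0]],[1,[-0.005,-0.005,0.36],[0,0,0]],[1,[-0.005,-0.005,0.37],[0,0,0]],[1,[-0.005,-0.005,0.37],[0,0,0]]]' ;python3 go.py .6072 -.2287 .0 -.164
python3 - <<'E'
from h import *
shot("side","side15");crop("side15",290,230,390,340,6,"s15")
E
```

```text
t: 20.75
tcp_pos: [0.609, -0.2301, 0.0015]
tool_rot: [0.996, -0.084, 0.0, 0.0]
force: [0.5, 0.2, -1.0]
finger_gap: 0.318
t 20.75 tcp [ 0.609  -0.2301  0.0015] gap 0.318 F [ 0.5  0.2 -1. ]
shift [-0.02  -0.01   0.015] turn [ 0.     -0.     -0.0008]
```

View pics/s15.png

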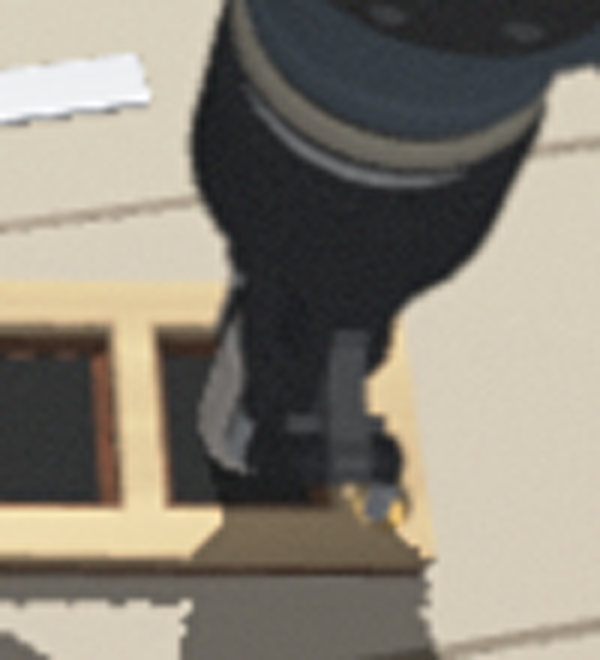

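```bash
python3 -m inch '[[1,[-0.01,0,0.01],[0,0,0]],[1,[-0.01,0,0.02],[0,0,0]],[1,[-0.01,0,0.025],[0,0,0]],[1,[-0.01,0,0.03],[0,0,0]],[1,[-0.01,0,0.03],[0,0,0]]]' ; python3 -m inch '[[0.2,[0,0,0],[0,0,0]],[0.1,[0,0,0],[0,0,0]],[0,[0,0,0],[0,0,0]],[-0.1,[0,0,0],[0,0,0]],[-0.1,[0,0,-0.1],[0,0,0]],[-0.1,[0,0,-0.3],[0,0,0]],[-0.1,[0,0,-0.5],[0,0,0]],[-0.1,[0,0,-0.7],[0,0,0]],[-0.1,[0,0,-0.95],[0,0,0]],[-0.1,[0,0,-0.95],[0,0,0]]]'
python3 - <<'E'
from h import *
shot("side","side16");crop("side16",180,220,370,340,4,"s16")
E
```

```text
t: 21.3
tcp_pos: [0.6079, -0.2299, -0.0008]
tool_rot: [0.996, -0.084, 0.0, 0.0]
force: [-1.7, 1.0, 5.2]
finger_gap: 0.319
t: 22.3
tcp_pos: [0.6107, -0.2314, 0.098]
tool_rot: [0.996, -0.084, 0.004, 0.002]
force: [0.1, -0.8, 0.5]
finger_gap: 0.553
```

View pics/s16.png

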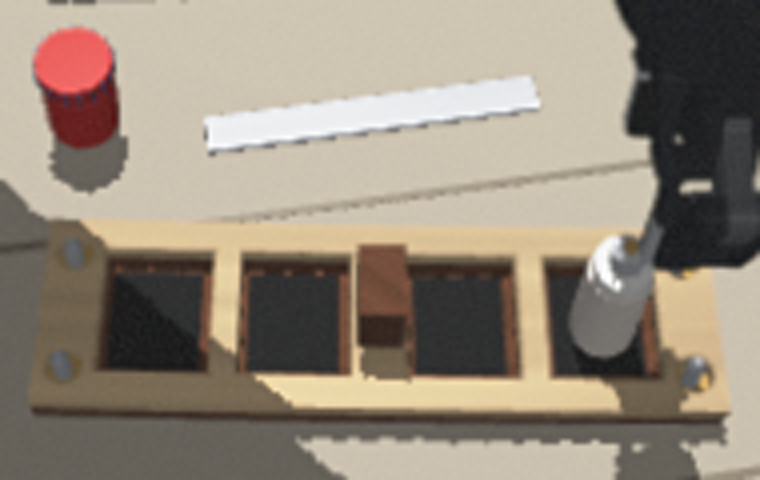

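Bulb stands upright in the far opening (crop about (608,300)). Next is the block.

```bash
python3 go.py .480 .0185 .098 -.077; python3 -m inch '[[-0.2,[-0.3,-0.4,0],[0,0,-0.0135]],[-0.2,[-0.6,-0.8,0],[0,0,-0.0135]],[-0.2,[-0.8,-1,0],[0,0,-0.0135]],[-0.2,[-0.8,-1,0],[0,0,-0.0135]]]'|tail -1; python3 -m inch '[[-0.2,[-0.2,-0.4,0],[0,0,0]],[-0.2,[-0.4,-0.8,0],[0,0,0]],[-0.2,[-0.6,-1,0],[0,0,0]],[-0.2,[-0.6,-1,0],[0,0,0]]]'|tail -1;python3 go.py .480 .0185 .098 -.077
```

```text
t 22.35 tcp [ 0.6094 -0.2307  0.0961] gap 0.55 F [-0.3 -0.9 -1.3]
shift [-1.695 -2.239 -0.032] turn [ 0.0003 -0.0008 -0.0146]
finger_gap: 0.602
finger_gap: 0.604
t 23.15 tcp [ 0.4905 -0.0103  0.0926] gap 0.604 F [-0.3  0.  -0.3]
shift [-0.128 -0.279 -0.053] turn [-0.0002  0.001  -0.0006]
```

```bash
python3 -m inch '[[-0.2,[-0.12,-0.28,-0.03],[0,0,0]],[-0.2,[-0.12,-0.28,-0.03],[0,0,0]],[-0.2,[-0.12,-0.28,-0.03],[0,0,0]],[-0.2,[-0.12,-0.28,-0.03],[0,0,0]]]'|tail -1;python3 go.py .480 .0185 -.002 -.077; python3 - <<'E'
from h import *
shot("side","side17");crop("side17",170,90,330,220,5,"s17")
E
```

```text
finger_gap: 0.602
t 23.55 tcp [0.4863 0.0145 0.0964] gap 0.602 F [-0.3 -0.7  0.7]
shift [-0.067 -0.035  0.984] turn [ 0.0001 -0.0002 -0.0013]
```

View pics/s17.png

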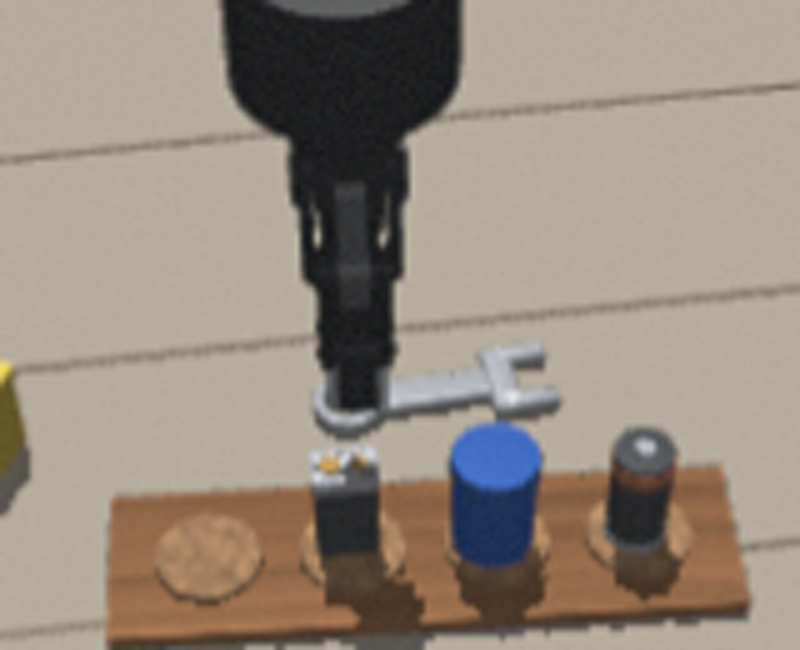

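```bash
python3 -m inch '[[-0.2,[-0.06,-0.03,0.2],[0,0,0]],[-0.2,[-0.06,-0.03,0.4],[0,0,0]],[-0.2,[-0.06,-0.03,0.6],[0,0,0]],[-0.2,[-0.06,-0.03,0.6],[0,0,0]]]'|tail -1;python3 go.py .480 .0185 -.002 -.077; python3 - <<'E'
from h import *
shot("side","side18");crop("side18",170,90,330,220,5,"s18")
E
```

```text
finger_gap: 0.596
t 24.0 tcp [0.4781 0.0186 0.0346] gap 0.596 F [-1.1 -0.1  0.2]
shift [ 0.021 -0.001  0.366] turn [-0.0001  0.0007 -0.0013]
```

View pics/s18.png

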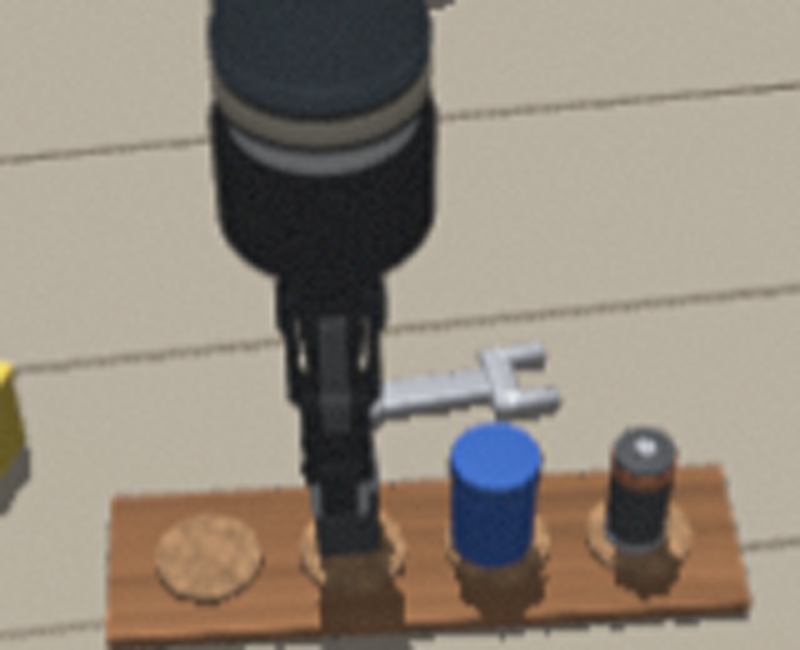

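```bash
python3 -m inch '[[-0.2,[0.01,0,0.15],[0,0,0]],[-0.2,[0.01,0,0.28],[0,0,0]],[-0.2,[0.01,0,0.36],[0,0,0]],[-0.2,[0.01,0,0.365],[0,0,0]],[0.2,[0.01,0,0.365],[0,0,0]],[0.4,[0.01,0,0.365],[0,0,0]],[0.6,[0.01,0,0.365],[0,0,0]],[1,[0.01,0,0.365],[0,0,0]],[1,[0.01,0,0.365],[0,0,0]],[1,[0.01,0,0.365],[0,0,0]],[1,[0.01,0,0.365],[0,0,0]]]' 30; python3 -m inch '[[1,[0,0,-0.05],[0,0,0]],[1,[0,0,-0.1],[0,0,0]],[1,[0,0,-0.3],[0,0,0]],[1,[0,0,-0.5],[0,0,0]],[1,[0,0,-0.5],[0,0,0]]]';  python3 - <<'E'
from h import *
shot("side","side19");crop("side19",170,90,330,220,5,"s19")
E
```

```text
t: 25.15
tcp_pos: [0.4806, 0.0191, 0.0007]
tool_rot: [0.999, -0.042, 0.001, 0.0]
force: [-0.6, -0.8, 5.8]
finger_gap: 0.192
t: 25.65
tcp_pos: [0.4817, 0.019, 0.052]
tool_rot: [0.999, -0.042, 0.002, 0.0]
force: [1.3, -0.3, -1.0]
finger_gap: 0.191
```

View pics/s19.png

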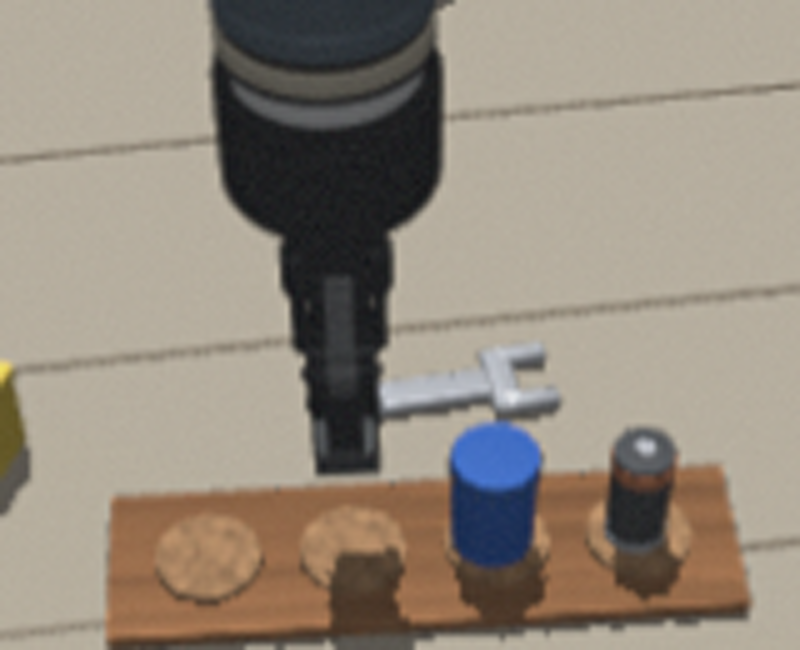

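```bash
python3 -m inch '[[1,[0,0.1,-0.3],[0,0,0]],[1,[0.05,0.3,-0.4],[0,0,0]],[1,[0.1,0.55,-0.4],[0,0,0.0138]],[1,[0.2,0.8,-0.4],[0,0,0.0138]],[1,[0.2,1,-0.4],[0,0,0.0138]],[1,[0.2,1,-0.4],[0,0,0.0138]]]' |tail -1 ; python3 -m inch '[[1,[0,0.25,0],[0,0,0]],[1,[0.05,0.5,0],[0,0,0]],[1,[0.1,0.75,0],[0,0,0]],[1,[0.1,1,0],[0,0,0]],[1,[0.1,1,0],[0,0,0]]]' |tail -1 ; python3 go.py .5480 -.2189 .09 -.164
```

```text
finger_gap: 0.192
finger_gap: 0.194
t 26.8 tcp [ 0.4845 -0.1841  0.0893] gap 0.194 F [ 0.8  0.1 -0.2]
shift [ 0.686  0.233 -0.007] turn [ 0.      0.     -0.0015]
```

```bash
python3 -m inch '[[1,[0.25,0.1,0],[0,0,-0.0015]],[1,[0.5,0.2,0],[0,0,-0.0015]],[1,[0.66,0.22,0],[0,0,-0.0015]],[1,[0.66,0.22,0],[0,0,-0.0015]],[1,[0.66,0.22,0.2],[0,0,-0.0015]],[1,[0.66,0.22,0.4],[0,0,-0.0015]],[1,[0.66,0.22,0.55],[0,0,-0.0015]],[1,[0.66,0.22,0.6],[0,0,-0.0015]],[1,[0.66,0.22,0.6],[0,0,-0.0015]]]' |tail -1 ; python3 go.py .5480 -.2189 -.005 -.164;  python3 - <<'E'
from h import *
shot("side","side20");crop("side20",240,220,370,340,5,"s20")
E
```

```text
finger_gap: 0.19
t 27.7 tcp [ 0.5442 -0.2135  0.029 ] gap 0.19 F [-0.1  0.1 -0.3]
shift [0.048 0.048 0.34 ] turn [-0.0003  0.0006  0.0005]
```

View pics/s20.png

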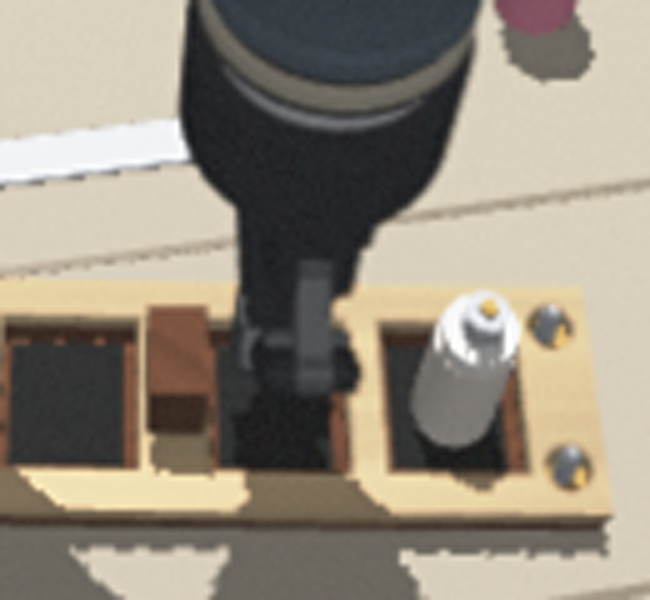

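```bash
python3 -m inch '[[1,[0.04,0.035,0.08],[0,0,0]],[1,[0.04,0.035,0.16],[0,0,0]],[1,[0.04,0.035,0.22],[0,0,0]],[1,[0.04,0.035,0.27],[0,0,0]],[1,[0.04,0.035,0.3],[0,0,0]],[1,[0.04,0.035,0.315],[0,0,0]],[1,[0.04,0.035,0.325],[0,0,0]],[1,[0.04,0.035,0.325],[0,0,0]]]' ;  python3 - <<'E'
from h import *
shot("side","side21");crop("side21",240,220,370,340,5,"s21")
E
```

```text
t: 28.55
tcp_pos: [0.5492, -0.2194, -0.0025]
tool_rot: [0.997, -0.081, 0.0, 0.0]
force: [-0.3, -0.1, -0.9]
finger_gap: 0.194
```

View pics/s21.png

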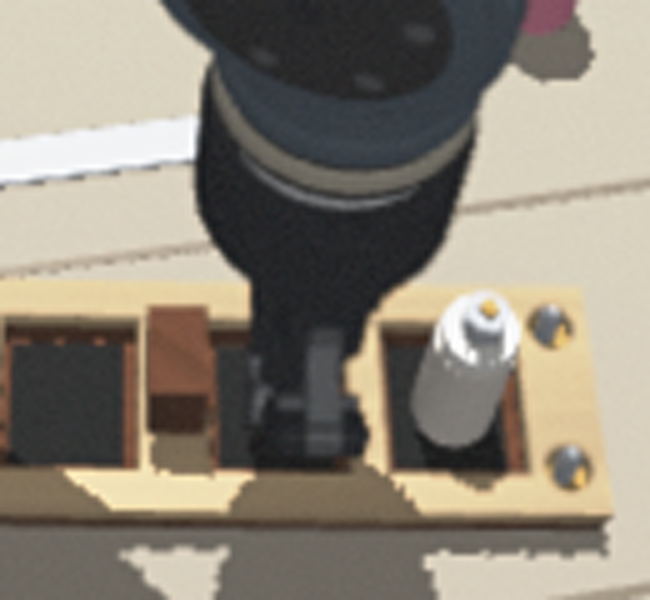

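```bash
python3 -m inch '[[1,[0,0,0.01],[0,0,0]],[1,[0,0,0.02],[0,0,0]],[1,[0,0,0.025],[0,0,0]],[1,[0,0,0.025],[0,0,0]]]' ; python3 go.py .5480 -.2189 -.005 -.164
```

```text
t: 29.0
tcp_pos: [0.5494, -0.2195, -0.0043]
tool_rot: [0.997, -0.081, 0.0, 0.0]
force: [-0.7, 0.3, 4.2]
finger_gap: 0.194
t 29.0 tcp [ 0.5494 -0.2195 -0.0043] gap 0.194 F [-0.7  0.3  4.2]
shift [-0.014 -0.003  0.007] turn [ 0.     -0.0001  0.0004]
```

Contact at about 4 N, so I release and rise.

```bash
python3 -m inch '[[0.5,[0,0,0],[0,0,0]],[0.4,[0,0,0],[0,0,0]],[0.3,[0,0,0],[0,0,0]],[0.1,[0,0,0],[0,0,0]],[0.1,[0,0,-0.1],[0,0,0]],[0.1,[0,0,-0.3],[0,0,0]],[0.1,[0,0,-0.5],[0,0,0]],[0.1,[0,0,-0.7],[0,0,0]],[0.1,[0,0,-0.95],[0,0,0]],[0.1,[0,0,-0.95],[0,0,0]]]'
python3 go.py .540 .012 .095 -.077
python3 - <<'E'
from h import *
shot("side","side22");crop("side22",240,220,370,340,5,"s22")
E
```

```text
t: 30.0
tcp_pos: [0.5517, -0.2208, 0.094]
tool_rot: [0.997, -0.081, 0.003, 0.002]
force: [1.4, -0.7, -1.0]
finger_gap: 0.448
t 30.0 tcp [ 0.5517 -0.2208  0.094 ] gap 0.448 F [ 1.4 -0.7 -1. ]
shift [-0.489 -2.279 -0.021] turn [ 0.0005 -0.0011 -0.0134]
```

View pics/s22.png

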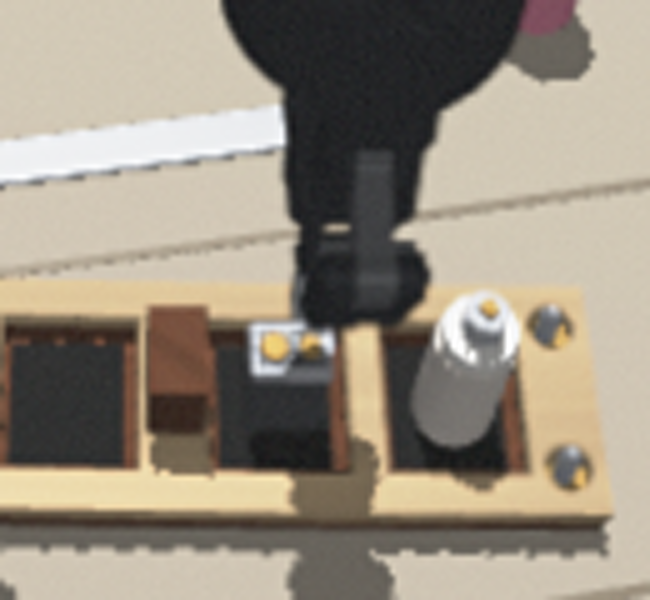

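```bash
python3 -m inch '[[-0.5,[0,-0.4,0],[0,0,-0.0135]],[-0.5,[0,-0.8,0],[0,0,-0.0135]],[-0.5,[-0.2,-1,0],[0,0,-0.0135]],[-0.5,[-0.2,-1,0],[0,0,-0.0135]]]'|tail -1; python3 -m inch '[[-0.5,[-0.1,-0.4,0],[0,0,0]],[-0.5,[-0.2,-0.8,0],[0,0,0]],[-0.5,[-0.2,-1,0],[0,0,0]],[-0.5,[-0.2,-1,0],[0,0,0]],[-0.5,[-0.2,-1,0],[0,0,0]]]'|tail -1;python3 go.py .540 .012 .098 -.077
```

```text
finger_gap: 0.751
finger_gap: 0.749
t 30.95 tcp [ 0.5335 -0.0167  0.0896] gap 0.749 F [ 0.5 -0.5 -0.4]
shift [ 0.043 -0.291 -0.084] turn [0.0001 0.     0.0002]
```

```bash
python3 -m inch '[[-0.5,[0.04,-0.28,0],[0,0,0]],[-0.5,[0.04,-0.28,0],[0,0,0]],[-0.5,[0.04,-0.28,0.2],[0,0,0]],[-0.5,[0.04,-0.28,0.4],[0,0,0]],[-0.5,[0.04,-0.28,0.5],[0,0,0]],[-0.5,[0.04,-0.28,0.5],[0,0,0]]]'|tail -1;python3 go.py .540 .012 -.004 -.077; python3 - <<'E'
from h import *
shot("side","side23");crop("side23",190,90,330,220,5,"s23")
E
```

```text
finger_gap: 0.749
t 31.55 tcp [0.5384 0.0102 0.0386] gap 0.749 F [-0.1  0.3 -0.2]
shift [ 0.016 -0.019  0.426] turn [-0.      0.0005 -0.0002]
```

View pics/s23.png

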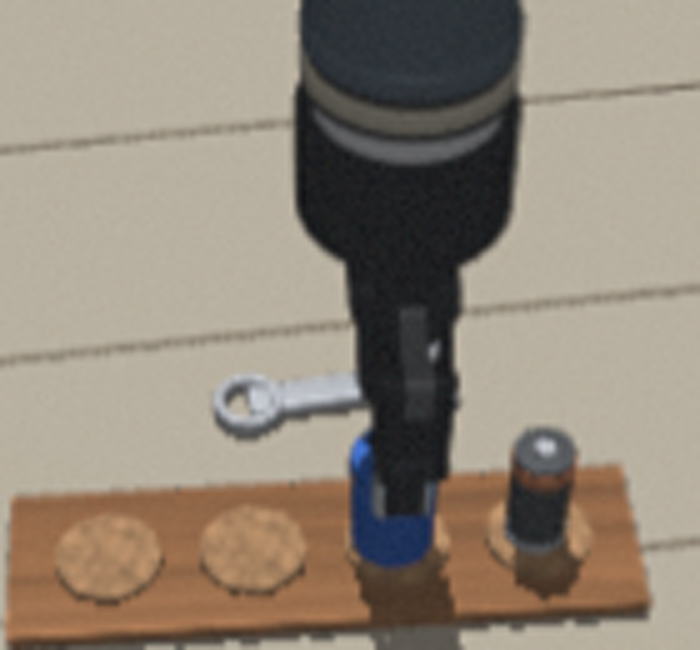

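```bash
python3 - <<'E'
from h import *
s=sense(); m=R.from_quat(s["tool_rot"]).as_matrix(); T=s["tcp_pos"]+[0,0,.031]
for e in(.032,.045): print((proj("side",T+m@[0,e,-.012])-[190,90])*5)
print((proj("side",[[.540,.012,.011],[.540,.012,.063]])-[190,90])*5)
P=cloud("side",np.load("pics/side23.npy"))
for u in range(368,440,8):print(u,P[90+98,190+u//5].round(4), P[90+94,190+u//5].round(4))
E
```

```text
[[402.53863953 491.27765312]]
[[405.85515713 517.77753259]]
[[391.11770844 539.55514225]
 [394.72386413 457.86284262]]
368 [0.5265 0.0018 0.0575] [0.5267 0.0042 0.0668]
376 [ 0.525  -0.027   0.0917] [ 0.5207 -0.048   0.128 ]
384 [ 0.5266 -0.0283  0.0928] [ 0.5216 -0.0525  0.1329]
392 [ 0.5291 -0.0348  0.1001] [ 0.5253 -0.0519  0.1317]
400 [ 0.5329 -0.0346  0.0991] [ 0.529  -0.0513  0.1303]
408 [ 0.5348 -0.0343  0.0985] [ 0.5303 -0.0533  0.1324]
416 [ 0.5383 -0.0356  0.0994] [ 0.534  -0.0526  0.131 ]
424 [ 0.5404 -0.0346  0.0978] [ 0.5359 -0.0525  0.1305]
432 [ 0.546  -0.027   0.0879] [ 0.5397 -0.0515  0.1287]
```

Projection agrees with what the picture shows, so the fingers are centred on the jar. I go down and grip.

```bash
python3 -m inch '[[-0.5,[0.01,-0.015,0.15],[0,0,0]],[-0.5,[0.01,-0.015,0.28],[0,0,0]],[-0.5,[0.01,-0.015,0.38],[0,0,0]],[-0.5,[0.01,-0.015,0.425],[0,0,0]],[-0.5,[0.01,-0.015,0.425],[0,0,0]],[-0.2,[0.01,-0.015,0.425],[0,0,0]],[0,[0.01,-0.015,0.425],[0,0,0]],[0.2,[0.01,-0.015,0.425],[0,0,0]],[0.5,[0.01,-0.015,0.425],[0,0,0]],[1,[0.01,-0.015,0.425],[0,0,0]],[1,[0.01,-0.015,0.425],[0,0,0]],[1,[0.01,-0.015,0.425],[0,0,0]]]' 30; python3 -m inch '[[1,[0,0,-0.05],[0,0,0]],[1,[0,0,-0.1],[0,0,0]],[1,[0,0,-0.3],[0,0,0]],[1,[0,0,-0.5],[0,0,0]],[1,[0,0,-0.5],[0,0,0]]]';  python3 - <<'E'
from h import *
shot("side","side24");crop("side24",190,90,330,220,5,"s24")
E
```

```text
t: 32.8
tcp_pos: [0.5409, 0.0127, -0.002]
tool_rot: [0.999, -0.038, 0.001, 0.0]
force: [-1.0, 0.5, 5.2]
finger_gap: 0.409
t: 33.3
tcp_pos: [0.5423, 0.0125, 0.0496]
tool_rot: [0.999, -0.038, 0.002, 0.0]
force: [1.1, -0.8, -0.7]
finger_gap: 0.41
```

View pics/s24.png

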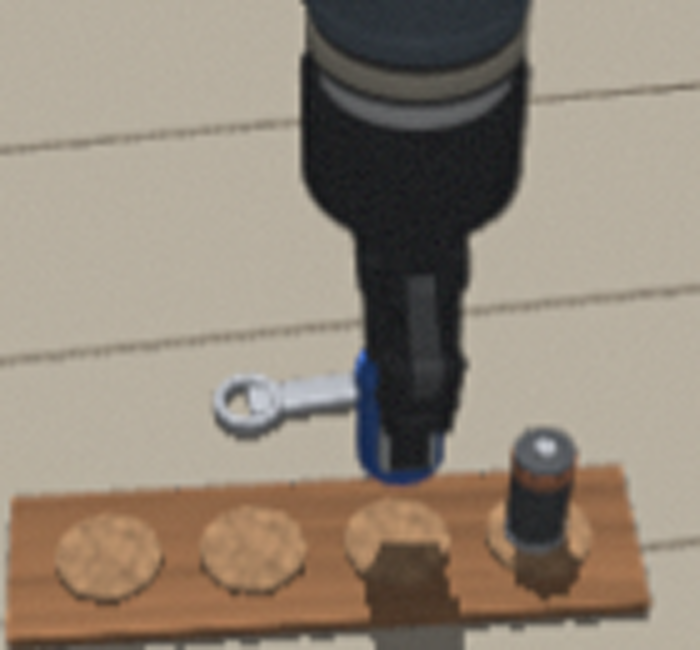

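```bash
python3 -m inch '[[1,[0,0.1,-0.3],[0,0,0]],[1,[0,0.3,-0.4],[0,0,0]],[1,[-0.1,0.55,-0.4],[0,0,0.0138]],[1,[-0.2,0.8,-0.4],[0,0,0.0138]],[1,[-0.3,1,-0.4],[0,0,0.0138]],[1,[-0.3,1,-0.4],[0,0,0.0138]]]' |tail -1 ; python3 -m inch '[[1,[-0.1,0.25,0],[0,0,0]],[1,[-0.2,0.5,0],[0,0,0]],[1,[-0.4,0.75,0],[0,0,0]],[1,[-0.5,1,0],[0,0,0]],[1,[-0.5,1,0],[0,0,0]]]' |tail -1 ; python3 go.py .4770 -.2071 .09 -.164
```

```text
finger_gap: 0.41
finger_gap: 0.407
t 34.45 tcp [ 0.4363 -0.1765  0.0868] gap 0.407 F [-0.1 -0.1  0. ]
shift [ 0.452  0.235 -0.032] turn [-0.0001  0.0002 -0.0004]
```

```bash
python3 -m inch '[[1,[0.2,0.1,0],[0,0,0]],[1,[0.43,0.22,0],[0,0,0]],[1,[0.43,0.22,0],[0,0,0]],[1,[0.43,0.22,0],[0,0,0]],[1,[0.43,0.22,0.2],[0,0,0]],[1,[0.43,0.22,0.4],[0,0,0]],[1,[0.43,0.22,0.55],[0,0,0]],[1,[0.43,0.22,0.6],[0,0,0]],[1,[0.43,0.22,0.6],[0,0,0]]]' |tail -1 ; python3 go.py .4770 -.2071 -.007 -.164;  python3 - <<'E'
from h import *
shot("side","side25");crop("side25",210,220,340,340,5,"s25")
E
```

```text
finger_gap: 0.404
t 35.35 tcp [ 0.4751 -0.2024  0.0268] gap 0.404 F [-0.6  1.3 -1.1]
shift [0.027 0.044 0.338] turn [-0.0002  0.0004  0.0002]
```

View pics/s25.png

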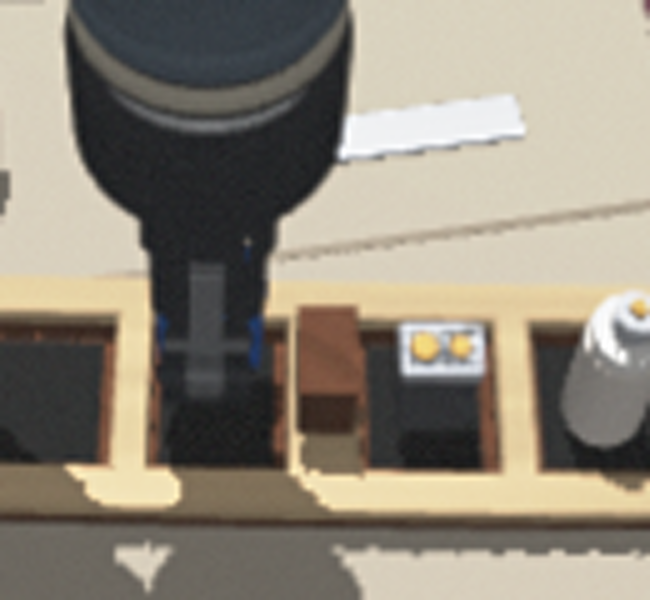

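```bash
python3 -m inch '[[1,[0.03,0.04,0.05],[0,0,0]],[1,[0.03,0.04,0.1],[0,0,0]],[1,[0.03,0.04,0.15],[0,0,0]],[1,[0.03,0.04,0.17],[0,0,0]],[1,[0.03,0.04,0.17],[0,0,0]]]' |tail -1 ; python3 go.py .4770 -.2071 -.007 -.164;  python3 - <<'E'
from h import *
shot("side","side26");crop("side26",210,240,310,330,7,"s26")
E
```

```text
finger_gap: 0.413
t 35.9 tcp [ 0.4781 -0.2081  0.0101] gap 0.413 F [ 0.3 -0.2  0.4]
shift [-0.013 -0.008  0.171] turn [-0.0001  0.0001  0.0001]
```

View pics/s26.png

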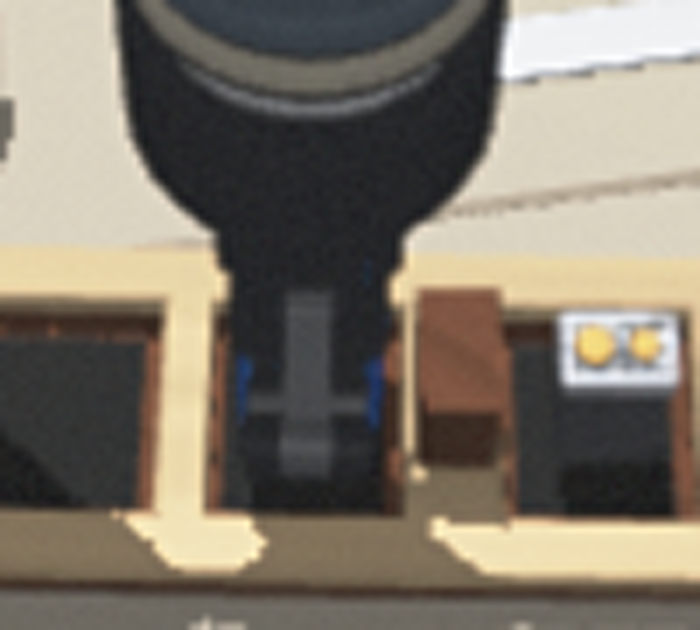

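```bash
python3 -m inch '[[1,[-0.01,0,0.05],[0,0,0]],[1,[-0.01,0,0.1],[0,0,0]],[1,[-0.01,0,0.13],[0,0,0]],[1,[-0.01,0,0.15],[0,0,0]],[1,[-0.01,0,0.16],[0,0,0]],[1,[-0.01,0,0.17],[0,0,0]],[1,[-0.01,0,0.175],[0,0,0]],[1,[-0.01,0,0.175],[0,0,0]]]'
```

```text
t: 36.75
tcp_pos: [0.4776, -0.2082, -0.0069]
tool_rot: [0.997, -0.082, 0.0, 0.0]
force: [1.0, 1.3, -0.5]
finger_gap: 0.406
```

```bash
python3 -m inch '[[1,[0,0,0.01],[0,0,0]],[1,[0,0,0.02],[0,0,0]],[1,[0,0,0.02],[0,0,0]]]'; python3 - <<'E'
from h import *
shot("side","side27");crop("side27",210,240,310,330,7,"s27")
E
```

```text
t: 37.05
tcp_pos: [0.4777, -0.2082, -0.0071]
tool_rot: [0.997, -0.081, 0.001, 0.0]
force: [-2.8, 1.7, 14.2]
finger_gap: 0.409
```

View pics/s27.png

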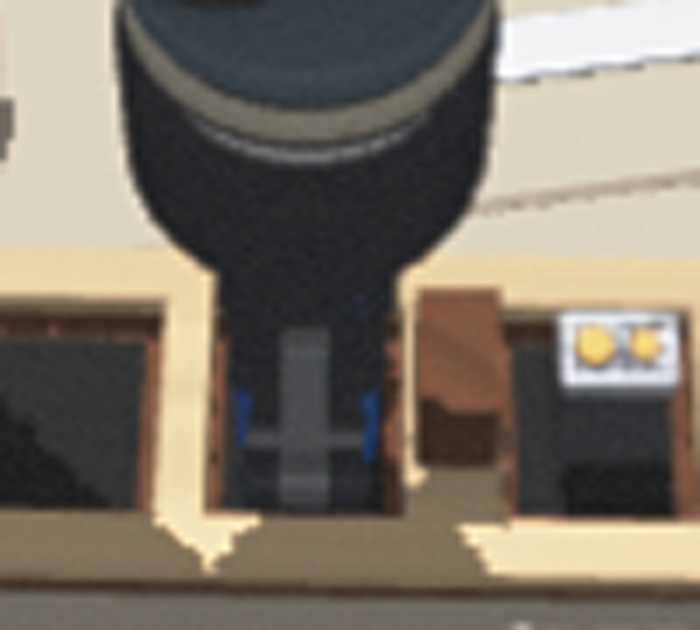

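```bash
python3 -m inch '[[0.1,[0,0,-0.01],[0,0,0]],[0,[0,0,-0.01],[0,0,0]],[-0.1,[0,0,-0.01],[0,0,0]],[-0.2,[0,0,-0.01],[0,0,0]],[-0.2,[0,0,-0.1],[0,0,0]],[-0.2,[0,0,-0.3],[0,0,0]],[-0.2,[0,0,-0.5],[0,0,0]],[-0.2,[0,0,-0.7],[0,0,0]],[-0.2,[0,0,-0.98],[0,0,0]],[-0.2,[0,0,-0.98],[0,0,0]]]'
python3 go.py .6 .0085 .095 -.077
python3 - <<'E'
from h import *
shot("side","side28");crop("side28",180,220,370,340,4,"s28")
E
```

```text
t: 38.1
tcp_pos: [0.4797, -0.2096, 0.0925]
tool_rot: [0.997, -0.081, 0.003, 0.002]
force: [0.8, -0.6, 0.9]
finger_gap: 0.601
t 38.1 tcp [ 0.4797 -0.2096  0.0925] gap 0.601 F [ 0.8 -0.6  0.9]
shift [ 0.833 -2.347 -0.028] turn [ 0.0006 -0.001  -0.0137]
```

View pics/s28.png

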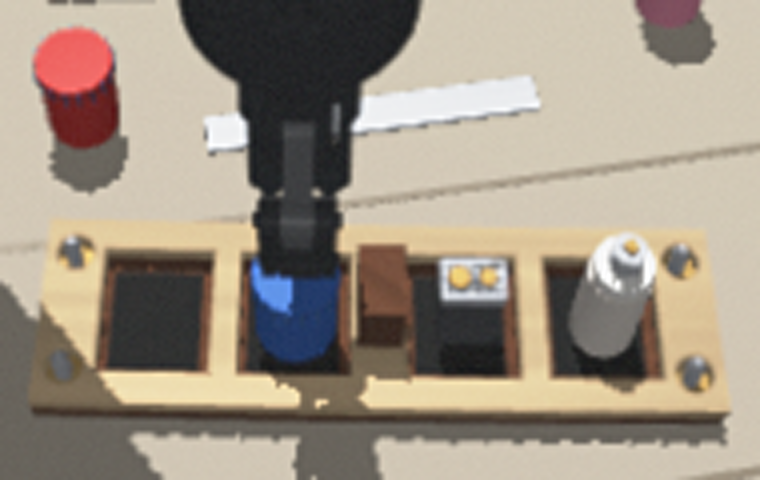

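```bash
python3 -m inch '[[-0.2,[0,-0.4,0],[0,0,-0.0138]],[-0.2,[0.1,-0.8,0],[0,0,-0.0138]],[-0.2,[0.3,-1,0],[0,0,-0.0138]],[-0.2,[0.3,-1,0],[0,0,-0.0138]]]'|tail -1; python3 -m inch '[[-0.2,[0.2,-0.4,0],[0,0,0]],[-0.2,[0.5,-0.8,0],[0,0,0]],[-0.2,[0.7,-1,0],[0,0,0]],[-0.2,[0.7,-1,0],[0,0,0]],[-0.2,[0.7,-1,0],[0,0,0]]]'|tail -1;python3 go.py .600 .0085 .098 -.077
```

```text
finger_gap: 0.598
finger_gap: 0.6
t 39.05 tcp [ 0.5996 -0.02    0.0879] gap 0.6 F [-0.6  0.6  0.6]
shift [-0.018 -0.285 -0.101] turn [0.     0.0005 0.0002]
```

```bash
python3 -m inch '[[-0.2,[-0.01,-0.28,0],[0,0,0]],[-0.2,[-0.01,-0.28,0],[0,0,0]],[-0.2,[-0.01,-0.28,0],[0,0,0]],[-0.2,[-0.01,-0.28,0.2],[0,0,0]],[-0.2,[-0.01,-0.28,0.4],[0,0,0]],[-0.2,[-0.01,-0.28,0.5],[0,0,0]],[-0.2,[-0.01,-0.28,0.5],[0,0,0]]]'|tail -1;python3 go.py .600 .0085 -.003 -.077; python3 - <<'E'
from h import *
shot("side","side29");crop("side29",230,90,340,220,5,"s29")
s=sense(); m=R.from_quat(s["tool_rot"]).as_matrix(); T=s["tcp_pos"]+[0,0,.031]
for e in(.025,.038): print((proj("side",T+m@[0,e,-.009])-[230,90])*5)
print((proj("side",[[.600,.0085,.011],[.600,.0085,.061]])-[230,90])*5)
E
```

```text
finger_gap: 0.603
t 39.75 tcp [0.6002 0.007  0.0375] gap 0.603 F [-0.9  0.2  0.1]
shift [-0.002 -0.015  0.405] turn [-0.      0.0006 -0.0002]
[[360.67279607 472.33742702]]
[[365.69625698 498.17945388]]
[[333.17902484 529.62247847]
 [343.57841803 451.19475399]]
```

View pics/s29.png

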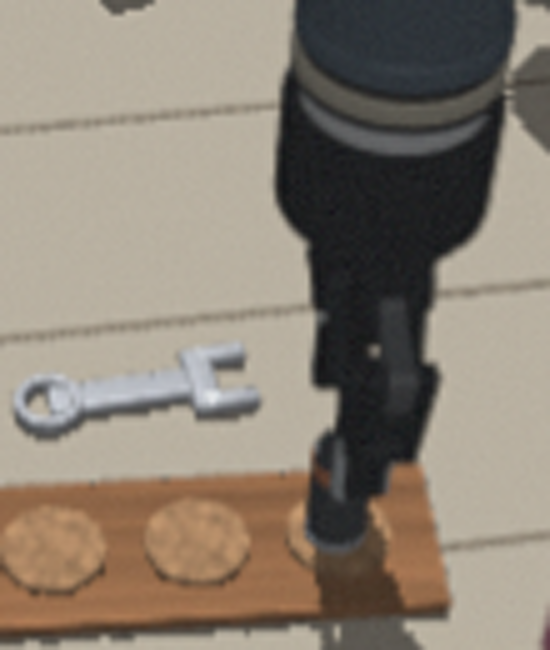

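```bash
python3 -m inch '[[-0.2,[0,-0.01,0.15],[0,0,0]],[-0.2,[0,-0.01,0.28],[0,0,0]],[-0.2,[0,-0.01,0.38],[0,0,0]],[-0.2,[0,-0.01,0.405],[0,0,0]],[-0.2,[0,-0.01,0.405],[0,0,0]],[0,[0,-0.01,0.405],[0,0,0]],[0.2,[0,-0.01,0.405],[0,0,0]],[0.4,[0,-0.01,0.405],[0,0,0]],[1,[0,-0.01,0.405],[0,0,0]],[1,[0,-0.01,0.405],[0,0,0]],[1,[0,-0.01,0.405],[0,0,0]],[1,[0,-0.01,0.405],[0,0,0]]]' 30; python3 -m inch '[[1,[0,0,-0.05],[0,0,0]],[1,[0,0,-0.1],[0,0,0]],[1,[0,0,-0.3],[0,0,0]],[1,[0,0,-0.5],[0,0,0]],[1,[0,0,-0.5],[0,0,0]]]';  python3 - <<'E'
from h import *
shot("side","side30");crop("side30",230,90,340,220,5,"s30")
E
```

```text
t: 41.0
tcp_pos: [0.6025, 0.0089, -0.0009]
tool_rot: [0.999, -0.038, 0.001, 0.0]
force: [-0.4, -1.3, 5.5]
finger_gap: 0.296
t: 41.5
tcp_pos: [0.604, 0.0087, 0.0509]
tool_rot: [0.999, -0.038, 0.003, 0.0]
force: [0.3, -0.2, -0.6]
finger_gap: 0.298
```

View pics/s30.png

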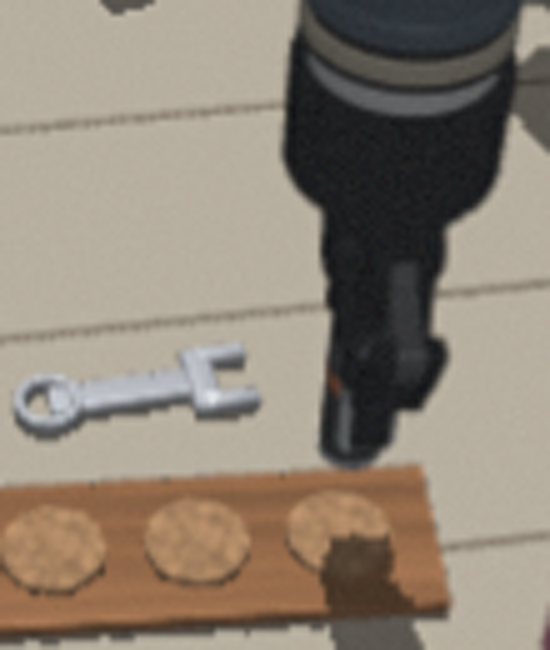

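```bash
python3 -m inch '[[1,[0,0.1,-0.3],[0,0,0]],[1,[-0.1,0.3,-0.42],[0,0,0]],[1,[-0.3,0.5,-0.42],[0,0,0.0138]],[1,[-0.6,0.8,-0.42],[0,0,0.0138]],[1,[-0.9,1,-0.42],[0,0,0.0138]],[1,[-0.9,1,-0.42],[0,0,0.0138]]]' |tail -1 ; python3 -m inch '[[1,[-0.25,0.2,0],[0,0,0]],[1,[-0.5,0.4,0],[0,0,0]],[1,[-0.75,0.7,0],[0,0,0]],[1,[-0.9,0.9,0],[0,0,0]],[1,[-0.9,0.9,0],[0,0,0]]]' |tail -1 ; python3 go.py .4178 -.1974 .09 -.164
```

```text
finger_gap: 0.292
finger_gap: 0.294
t 42.65 tcp [ 0.3996 -0.1588  0.0899] gap 0.294 F [ 0.6 -0.6 -0.4]
shift [ 0.243  0.35  -0.002] turn [-0.0001  0.0003 -0.0005]
```

```bash
python3 -m inch '[[1,[0.1,0.15,0],[0,0,0]],[1,[0.23,0.34,0],[0,0,0]],[1,[0.23,0.34,0],[0,0,0]],[1,[0.23,0.34,0],[0,0,0]],[1,[0.23,0.34,0.2],[0,0,0]],[1,[0.23,0.34,0.4],[0,0,0]],[1,[0.23,0.34,0.55],[0,0,0]],[1,[0.23,0.34,0.6],[0,0,0]],[1,[0.23,0.34,0.6],[0,0,0]]]' |tail -1 ; python3 go.py .4178 -.1974 -.006 -.164;  python3 - <<'E'
from h import *
shot("side","side31");crop("side31",180,230,300,330,6,"s31")
E
```

```text
finger_gap: 0.295
t 43.55 tcp [ 0.4176 -0.1937  0.0299] gap 0.295 F [-0.2 -0.4  0.1]
shift [0.008 0.036 0.359] turn [-0.0002  0.0004  0.0003]
```

View pics/s31.png

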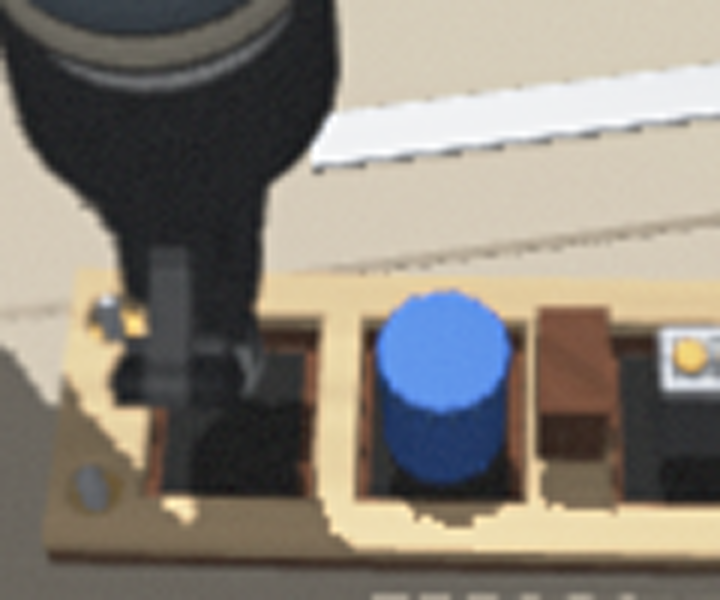

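```bash
python3 -m inch '[[1,[0.01,0.035,0.08],[0,0,0]],[1,[0.01,0.035,0.16],[0,0,0]],[1,[0.01,0.035,0.2],[0,0,0]],[1,[0.01,0.035,0.2],[0,0,0]]]'|tail -1;  python3 - <<'E'
from h import *
shot("side","side32");crop("side32",180,230,300,330,6,"s32"); print(sense()["tcp_pos"])
E
```

```text
finger_gap: 0.294
[ 0.41849896 -0.19875119  0.01018493]
```

View pics/s32.png

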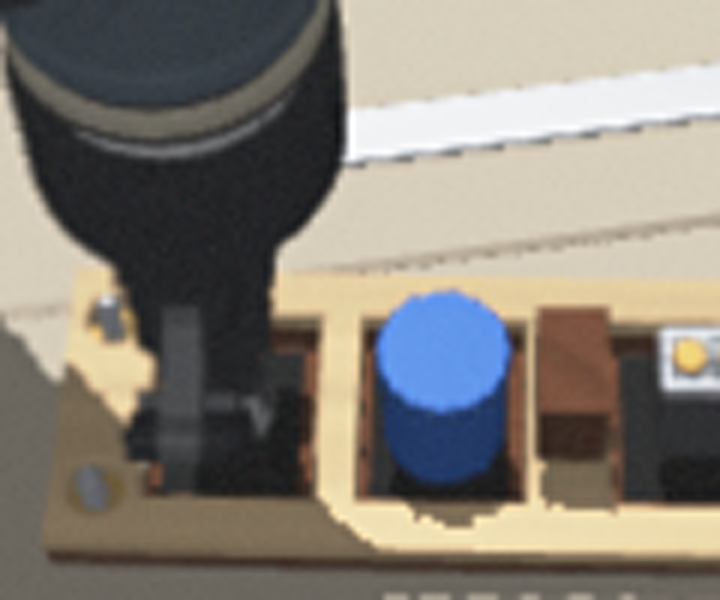

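```bash
python3 -m inch '[[1,[0,0,0.05],[0,0,0]],[1,[0,0,0.1],[0,0,0]],[1,[0,0,0.13],[0,0,0]],[1,[0,0,0.15],[0,0,0]],[1,[0,0,0.16],[0,0,0]],[1,[0,0,0.165],[0,0,0]],[1,[0,0,0.165],[0,0,0]]]'
```

```text
t: 44.75
tcp_pos: [0.4188, -0.1989, -0.0059]
tool_rot: [0.997, -0.082, 0.0, 0.0]
force: [-0.4, 0.1, -0.8]
finger_gap: 0.294
```

```bash
python3 -m inch '[[1,[0,0,0.008],[0,0,0]],[1,[0,0,0.015],[0,0,0]],[1,[0,0,0.015],[0,0,0]]]'
```

```text
t: 45.05
tcp_pos: [0.4189, -0.1989, -0.006]
tool_rot: [0.997, -0.081, 0.0, 0.0]
force: [-1.6, 1.6, 14.0]
finger_gap: 0.299
```

Contact, so I release, rise, and move aside for a clear view.

```bash
python3 -m inch '[[0.3,[0,0,-0.01],[0,0,0]],[0.2,[0,0,-0.01],[0,0,0]],[0.1,[0,0,-0.01],[0,0,0]],[0,[0,0,-0.01],[0,0,0]],[0,[0,0,-0.1],[0,0,0]],[0,[0,0,-0.3],[0,0,0]],[0,[0,0,-0.5],[0,0,0]],[0,[0,0,-0.7],[0,0,0]],[0,[0,0,-0.98],[0,0,0]],[0,[0,0,-0.98],[0,0,0]]]'; python3 -m inch '[[0,[0,-0.4,-0.3],[0,0,0]],[0,[0,-0.8,-0.6],[0,0,0]],[0,[0,-1,-0.6],[0,0,0]],[0,[0,-1,-0.6],[0,0,0]]]'|tail -1; python3 -m inch '[[0,[0,-0.4,0],[0,0,0]],[0,[0,-0.8,0],[0,0,0]],[0,[0,-1,0],[0,0,0]],[0,[0,-1,0],[0,0,0]]]'|tail -1
python3 - <<'E'
from h import *
shot("side","side33");crop("side33",180,240,370,340,4,"s33")
shot("top","top33");crop("top33",320,110,420,300,3,"t33")
E
```

```text
t: 46.05
tcp_pos: [0.4206, -0.2002, 0.0936]
tool_rot: [0.997, -0.081, 0.003, 0.002]
force: [0.4, -0.9, -0.5]
finger_gap: 0.5
finger_gap: 0.504
finger_gap: 0.503
```

View pics/s33.png

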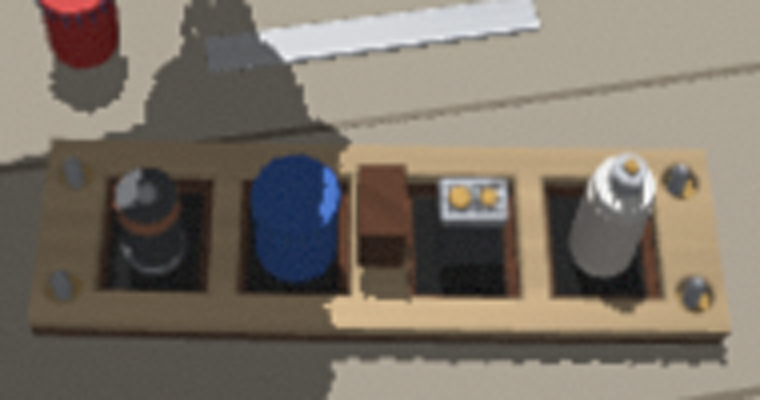

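View pics/t33.png

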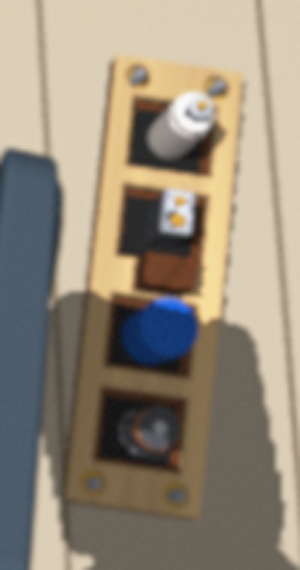

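```bash
python3 - <<'E'
from ms import *
o=np.array([.5117,-.2135]);a=-.164;c,s=np.cos(a),np.sin(a)
for n in("side","top"):
    P=cloud(n,np.load(f"pics/{n}33.npy")).reshape(-1,3); q=np.c_[(P[:,:2]-o)@np.array([[c,-s],[s,c]]),P[:,2]]
    for nm,x0 in(("cell",-.096),("jar",-.036),("grip",0),("block",.036),("bulb",.096)):
        w_=.012 if nm=="grip" else .024
        k=q[(abs(q[:,0]-x0)<w_)&(abs(q[:,1])<.03)&(q[:,2]>.025)&(q[:,2]<.11)]; zt=np.percentile(k[:,2],92); t=k[abs(k[:,2]-zt)<.004]
        print(n,nm,"top",zt.round(4),"mid xy",((t.max(0)+t.min(0))/2)[:2].round(4),"ext",(t.max(0)-t.min(0))[:2].round(3))
    k=q[(abs(abs(q[:,0])-.066)<.003)&(abs(q[:,1])<.035)]; print("plate",np.nanpercentile(k[:,2],[10,50,90]))
E
```

```text
side cell top 0.0588 mid xy [-0.0963 -0.0013] ext [0.025 0.025]
side jar top 0.0607 mid xy [-0.0363 -0.0011] ext [0.036 0.037]
side grip top 0.0546 mid xy [ 0.0008 -0.0003] ext [0.019 0.033]
side block top 0.0571 mid xy [ 0.0379 -0.0004] ext [0.026 0.018]
side bulb top 0.0845 mid xy [ 0.097  -0.0005] ext [0.013 0.013]
plate [0.01824423 0.01966032 0.02106296]
top cell top 0.0596 mid xy [-0.0971 -0.0032] ext [0.024 0.025]
top jar top 0.0614 mid xy [-0.0356 -0.0019] ext [0.036 0.035]
top grip top 0.0558 mid xy [ 0.0001 -0.0012] ext [0.02  0.032]
top block top 0.0584 mid xy [ 0.0376 -0.0018] ext [0.026 0.019]
top bulb top 0.0851 mid xy [ 0.0982 -0.0028] ext [0.015 0.013]
plate [0.0176749  0.01985064 0.02156559]
```

All heights fit (expected 56, 58, 52, 54 and 86 mm, with the 2–3 mm camera bias) and every thing is centred in its opening. The robot is clear, so I hand in.

```bash
python3 -c "
from station import *
s=sense();print(s['t'],s['force'],s['qd'].round(3));print(sign_off())"
```

```text
46.95 [ 0.59692143  0.45736175 -0.03087261] [-0.025 -0.003 -0.004 -0.     0.001  0.004]
the job is handed in; nothing more can be done
None
```

The plate is down on the rack's four posts, and all four things stand in the rack in reverse order. I handed the job in at 46.95 s of the 131 s allowed. `sign_off` gives no verdict, so the result rests on my own checks.

I lowered the plate first, while all four things still stood on their pads. From the robot outward, the openings now hold cell, jar, block and bulb (the bulb had been nearest). Nothing fell over.

**Last checks, from both cameras:**
- **Plate:** it lies level, with its top reading about 19.7 mm. The expected 18 mm plus the cameras' 2–3 mm high bias accounts for that.
- **Things:** each is within about 3 mm of its opening's centre. Their heights match standing on the base, and they look upright in the pictures.
- **Robot:** the arm was clear of everything at hand-in. The largest force reading I took was about 14 N, when the jar and the cell touched down.

**What disagreed:**
- **Reported tool height:** the reported TCP height was about 30 mm lower than both cameras showed the fingertips. I worked from the cameras and from touch.
- **Camera positions:** the two cameras' pixel measurements differed by 3 to 6 mm in y. This stayed well inside the clearances.

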